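# Charge the annealing furnace through its cover slot

## Robot

A 7-joint arm with a two-finger parallel gripper is mounted at the origin on the work surface. World frame = base frame: x ahead of the robot, y to its left, z up, the work surface at z = 0. Lengths are in mm, angles in degrees, forces in N, time in s.
With the tool pointing down it reaches from about 400 to 925 mm from the base axis. Payload 4.1 kg.
Tool frame: the origin (TCP) lies between the finger pads; the fingertips stand 11 mm ahead of it and the grasp point (between the pads) lies 8 mm behind it (env.tips_ahead is the distance from the TCP to the fingertips, in mm); z points along the fingers, y is the direction in which the jaws open and shut (so a half turn about z gives the same grasp; the last joint's range is limited). The gripper opens to 85 mm and grips with 20 to 120 N. Pads are 22 mm wide; open, the fingers measure 114 mm over their backs; the gripper's body (76 mm by 85 mm) begins 54 mm behind the grasp point. The pads swing forward as they close: fully open they stand 13 mm farther back than shut.
Start: joints at [69.614, 22.827, 2.584, 88.041, -1.071, 69.15, -2.905], TCP at [165.127, -628.709, 242.347] pointing down, gripper open.
Joint ranges: [-161.44, 161.44], [-28.35, 127.94], [-78.24, 83.42], [0, 140.83], [-78.03, 258.03], [13.02, 114.36], [-168.23, 168.23]. Speed limits (degrees/s): [147.25, 147.25, 180, 180, 180, 180, 180].

## Interface

Orientations are given as a 3x3 rotation matrix whose columns are the frame's x, y, z axes.
In Python, from plant import env, read_camera, get_calibration gives the robot as it stands.
- The arm moves only by the tool step_arm, never from a script. Its argument "series" is a list of rows, each an object of numbers: "dx", "dy", "dz": the shift along the tool's x, y, z in m; "ax", "ay", "az": the turn, a rotation vector about the tool's x, y, z in rad; "hand": the closure, from 0 (fully open) to 1 (shut). In form: [{"dx": .., "dy": .., "dz": .., "ax": .., "ay": .., "az": .., "hand": ..}, ...]. A call has 1 to 12 rows; each row is the pose to reach, as a shift and turn from the pose measured when the call began, along the tool's axes at that moment; what a row does not reach only later rows make up. A row lasts 1/8 s, in which the tool goes at most 62.5 mm and 10.7 degrees, less where a joint would pass 70% of its speed; a pose out of reach is approached as far as the arm can. A call with a gripper value outside its range is refused whole. The fingers move at their own pace and stop on an object; the grip force is fixed at half the most. Time passes only in rows, so rows that repeat a pose let the fingers close. It gives the time, the measured TCP pose, the force and the opening at its end, in the units of the state.
- env.sense(): the state, without advancing time (a new reading comes with each control period).
- read_camera(name): name is "side" or "top" or "wrist"; returns the picture (480x640x3 uint8, blue, green, red); there is no depth.
- get_calibration(name): a dict with "mtx" (3x3 intrinsics, pixels), "rvec" (rotation vector, rad) and "tvec" (3), from world to camera coordinates, as OpenCV has them; the wrist camera has in their place "tool_from_camera" (4x4, takes a point from camera to tool coordinates, whose origin is the TCP and whose axes are the flange's). Camera axes: x right, y down, z forward; pixel columns grow to the right and rows downward; lengths in mm; the calibration is good to about 2 mm. A picture is of the moment at which its call begins: read the wrist's pose just before it. get_calibration takes no time and is no camera call.
- env.hand_in(): hands the job in, once; it reports no verdict.
The state is a dict: "time_s": time; "q": joint angles; "dq": joint speeds; "joint_efforts": joint torques, N m; "ee_pos": TCP position; "eef_rot": TCP orientation; "force": force on the tool from outside, world axes, zero at the start; "ft_torque": the same for the moment, N m; "opening": finger opening in mm.
Only numpy, scipy, OpenCV 4.12 (cv2) and the standard library are available. Lean on these libraries where they do the work, as an engineer would, in place of code of your own. Each camera call takes 0.05 s, during which the arm holds its last target.

## Task

Two short pieces of copper pipe lie in the red-handled charging boat on the firebrick and have to go into the annealing furnace, which is cold. Carry the boat over, lower it through the slot in the furnace's cover plate, tip it bow down inside so that both pieces roll out onto the furnace floor, then draw the empty boat out and stand it upright back on the firebrick. Neither the boat nor the robot may touch the cover plate, whose slot has a soft, crumbly rim; leave the other things on the bench where they are.

Things in the scene. Friction and masses are not known exactly. Their poses are not given: they have to be found in the camera images.
- furnace: Bench furnace, fixed: grey case 310 (x) by 230 mm (y), white controller box on its +x side (to 225 mm from the centre), carrying bars on the y sides (to 145 mm). Origin: centre of the underside, on the bench; x points away from the robot within 15 degrees, z up. Inside: 230 (x) by 150 mm (y), centred; floor 35 mm above the origin, underside of the cover plate at 179 mm.
- slot (a point): Centre of the charging slot, level with the top of the cover plate, 185 mm above the bench; axes as the furnace. An opening 160 mm long (x) by 100 mm wide (y) with a white rim, always open.
- cover: The dark cover plate with the slot: 310 by 230 mm, 6 mm thick, closing the furnace's top. Its origin and axes are those of the furnace (down on the bench).
- boat_grip (a point): Centre of the boat's red handle, a flat-sided block 30 mm along x, 16 mm along y (pinch it this way), 46 mm high, 140 mm straight above the boat's underside. Axes: x from bow to tail, y across, z up. The boat starts upright on the firebrick, bow roughly towards the robot (x within 35 degrees of world x). 0.3 to 0.5 kg with its load.
- boat: Charging boat: steel trough 74 mm wide, 35 mm deep. Origin: on the underside, below the handle; axes as boat_grip. Reaches from x = -82 mm (bow) to 36 mm (tail wall). Flat floor from x = -32 mm to the tail; ahead of it an open ramp rises at 18 degrees to the bow. Two side straps at x = 0 (14 mm wide) meet in a crossbar 83 mm up; from there a 10 mm round stem to the handle, which begins 117 mm up.
- boat_hull (a point): Centre of the boat's trough: 22 mm towards the bow (-x) from the handle's axis, 17.5 mm above the underside; axes as the boat. Round pieces roll out over the bow once the boat is tipped bow down by more than about 28 degrees (36 does it well).
- pipe_a_center (a point): Centre of a piece of copper pipe 28 mm in diameter, 60 mm long (along its y). It starts lying across the boat on the flat floor, tail side, and rolls easily.
- pipe_b_center (a point): Centre of the other, identical piece, which starts just ahead of the first, bow side.
- pipe_a: The first piece of copper pipe; its origin lies on its surface and turns with it: use pipe_a_center.
- pipe_b: The other piece of copper pipe; its origin lies on its surface and turns with it: use pipe_b_center.
- brick_top (a point): Centre of the top of the firebrick under the boat, 32 mm above the bench: orange-brown, 230 (x) by 114 (y) by 32 mm, fixed; z up. The furnace stands on one side of the robot's x axis and the brick on the other; which is which varies.
- slot_plug: Bystander: the slot's plug, dark plate 190 by 130 mm on a white block, with a wire handle, 67 mm high, far left (+y). Origin: centre of its underside.
- scale_brush: Bystander: brush lying at the left (+y), about 200 mm long. Origin: near its middle, on the bench.
- stock_bin: Bystander: green stock bin with fittings, 230 by 150 by 125 mm, at the right (-y). Origin: centre of its underside.
- paste_tin: Bystander: round tin, yellow label, pale lid, 72 mm across, 75 mm high, at the right (-y). Origin: centre of its underside.

How it is judged:
By the outcome, as a careful person would: the job done as asked, in the order asked, and still so for the second after the job is handed in, with the robot touching nothing.
It also fails if it takes over 72 s, if anything falls off the work surface, if the arm or the gripper's body presses on something with over 40 N, if the wrist force passes 120 N, or if a joint passes its speed limit or range.

## Working session

There is one attempt and no reset: what is moved stays moved. The work goes in short steps, Python scripts to look and compute and a tool call to move; the robot and the scene stay as the last step left them, time stands still between calls to the robot, and variables do not carry over. Pictures are saved under pics/ and viewed, and the job is handed in when it is done.

Besides the shell and the picture viewer there is one more tool, called after "Emit:" as a command line: name --argument value ..., lists and objects as JSON in quotes. step_arm: Moves the arm, as the interface text tells. Its arguments: {"type":"object","properties":{"series":{"type":"array"}},"required":["series"]}

```bash
mkdir -p pics; ls; python3 - <<'E'
from plant import env, read_camera, get_calibration
import cv2, numpy as np
np.set_printoptions(precision=3,suppress=True)
s=env.sense()
for k,v in s.items(): print(k,np.array(v))
print(env.tips_ahead)
for n in ["side","top","wrist"]:
    im=read_camera(n); cv2.imwrite(f"pics/{n}0.png",im)
    print(n,get_calibration(n))
E
```

```text
pics
time_s 0.0
q [69.614 22.874  2.579 88.115 -1.07  69.148 -2.903]
dq [-0.035  0.069 -0.012 -0.078  0.073  0.022 -0.001]
joint_efforts [ -0.    -47.512   1.365 -25.422   0.012   0.009   0.   ]
ee_pos [ 164.968 -628.083  241.231]
eef_rot [[ 0.967  0.254 -0.001]
 [ 0.254 -0.967  0.002]
 [-0.    -0.002 -1.   ]]
force [-0.345 -0.269  0.017]
ft_torque [0.039 0.034 0.01 ]
opening 85.29567850016036
11.0
side {'mtx': array([[455.555,   0.   , 322.534],
       [  0.   , 455.555, 243.527],
       [  0.   ,   0.   ,   1.   ]]), 'rvec': array([ 2.265, -1.064,  0.376]), 'tvec': array([-340.595,  401.051, 1251.16 ])}
top {'mtx': array([[453.965,   0.   , 319.48 ],
       [  0.   , 453.965, 234.783],
       [  0.   ,   0.   ,   1.   ]]), 'rvec': array([ 2.134, -2.096,  0.206]), 'tvec': array([ -30.416,  547.153, 1178.952])}
wrist {'mtx': array([[422.246,   0.   , 324.64 ],
       [  0.   , 422.246, 235.821],
       [  0.   ,   0.   ,   1.   ]]), 'tool_from_camera': array([[  -0.   ,   -0.954,   -0.298,   75.917],
       [   1.   ,   -0.   ,    0.   ,    0.135],
       [  -0.   ,   -0.298,    0.954, -131.708],
       [   0.   ,    0.   ,    0.   ,    1.   ]])}
```

View pics/top0.png

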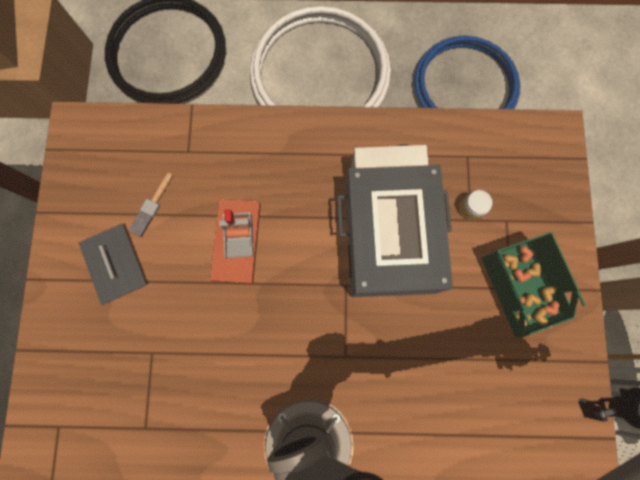

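View pics/side0.png

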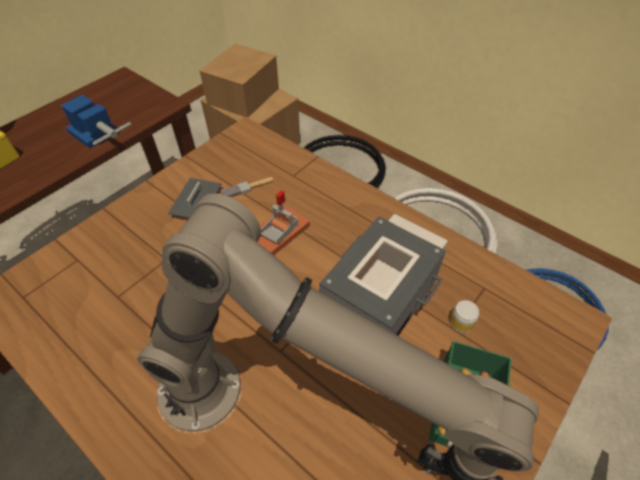

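View pics/wrist0.png

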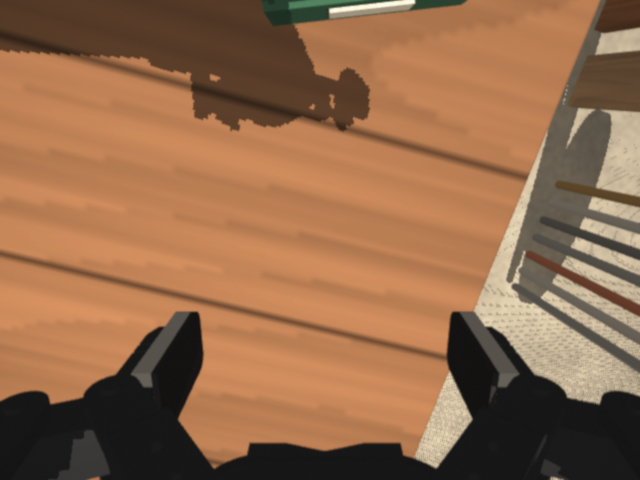

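The top view shows the boat on the orange brick at about (235,240) with its red handle at (228,216). The furnace rim is at about (400,228), the bin at (530,285) and the tin at (478,204). The side view shows the handle at (280,198).

```bash
cat > h.py <<'E'
import cv2, numpy as np
from plant import env, read_camera, get_calibration
np.set_printoptions(precision=2,suppress=True)
def cam(n,pose=None):
    c=get_calibration(n)
    if n=="wrist":
        T=np.array(c["tool_from_camera"]); R,p=pose
        return np.array(c["mtx"]), R@T[:3,:3], R@T[:3,3]+p   # Rwc, centre
    Rcw=cv2.Rodrigues(np.array(c["rvec"]))[0]
    return np.array(c["mtx"]), Rcw.T, -Rcw.T@np.array(c["tvec"])
def ray(C,uv):
    K,R,o=C; d=R@np.linalg.inv(K)@np.array([uv[0],uv[1],1.]); return o,d/np.linalg.norm(d)
def onplane(C,uv,z):
    o,d=ray(C,uv); return o+d*(z-o[2])/d[2]
def tri(C1,u1,C2,u2):
    o1,d1=ray(C1,u1);o2,d2=ray(C2,u2)
    s=np.linalg.lstsq(np.c_[d1,-d2],o2-o1,rcond=None)[0]
    a,b=o1+s[0]*d1,o2+s[1]*d2
    return (a+b)/2,np.linalg.norm(a-b)
def proj(C,P):
    K,R,o=C; p=K@(R.T@(np.array(P,float)-o)); return p[:2]/p[2]
def comps(m,minA=20):
    n,l,st,ce=cv2.connectedComponentsWithStats(m.astype(np.uint8)*255)
    return [(st[i,4],ce[i],st[i,:4],l==i) for i in np.argsort(-st[:,4]) if i and st[i,4]>=minA]
def yaw(R): return np.degrees(np.arctan2(R[1,0],R[0,0]))
E
python3 - <<'E'
from h import *
T=cam("top");S=cam("side")
t=cv2.imread("pics/top0.png");s=cv2.imread("pics/side0.png")
def red(im):
    h=cv2.cvtColor(im,cv2.COLOR_BGR2HSV);return ((h[...,0]<5)|(h[...,0]>174))&(h[...,1]>190)&(h[...,2]>80)
for n,im in (("t",t),("s",s)):
    for a,c,b,_ in comps(red(im),6)[:5]: print(n,a,c,b)
big=cv2.resize(t[190:300,190:280],None,fx=6,fy=5.4,interpolation=cv2.INTER_CUBIC)
cv2.imwrite("pics/tz.png",big)
big=cv2.resize(s[170:270,240:330],None,fx=6,fy=6,interpolation=cv2.INTER_CUBIC)
cv2.imwrite("pics/sz.png",big)
# rim: near-white
h=cv2.cvtColor(t,cv2.COLOR_BGR2HSV)
w=(h[...,1]<45)&(h[...,2]>200); w[:, :340]=0;w[:,460:]=0;w[:185]=0;w[300:]=0
for a,c,b,m in comps(w,30)[:3]:
    cs=cv2.findContours(m.astype(np.uint8),cv2.RETR_EXTERNAL,cv2.CHAIN_APPROX_NONE)[0][0]
    r=cv2.minAreaRect(cs);box=cv2.boxPoints(r);print(a,b,r)
    P=np.array([onplane(T,p,185) for p in box]);print(P,P.mean(0),[np.linalg.norm(P[i]-P[i-1]) for i in range(4)])
# dark plate
d=(h[...,2]<90)&(h[...,1]<80);d[:, :340]=0;d[:,460:]=0;d[:150]=0;d[310:]=0
# brick
o=(h[...,0]<12)&(h[...,1]>150)&(h[...,2]>150);o[:,:200]=0;o[:,270:]=0;o[:190]=0;o[290:]=0
for a,c,b,m in comps(o,30)[:3]:
    cs=cv2.findContours(m.astype(np.uint8),cv2.RETR_EXTERNAL,cv2.CHAIN_APPROX_NONE)[0][0]
    r=cv2.minAreaRect(cs);box=cv2.boxPoints(r);print("brick",a,b,r)
    P=np.array([onplane(T,p,32) for p in box]);print(P,P.mean(0),[np.linalg.norm(P[i]-P[i-1]) for i in range(4)])
E
```

```text
s 74 [280.19 197.28] [277 191   7  14]
1083 [372 190  56  75] ((399.52655029296875, 226.89825439453125), (74.7673568725586, 51.219635009765625), 86.18592071533203)
[[ 633.2  -147.83  185.  ]
 [ 644.19 -274.25  185.  ]
 [ 458.3  -281.2   185.  ]
 [ 447.9  -158.91  185.  ]] [ 545.9  -215.55  185.  ] [np.float64(185.63654760411444), np.float64(126.89450010158052), np.float64(186.0198481507744), np.float64(122.7379064853689)]
brick 1864 [210 199  49  84] ((234.19053649902344, 240.518310546875), (41.558326721191406, 83.23149871826172), 5.492323875427246)
[[421.76 275.79  32.  ]
 [655.27 268.77  32.  ]
 [645.73 151.73  32.  ]
 [413.01 162.93  32.  ]] [533.94 214.81  32.  ] [np.float64(113.19257847460065), np.float64(233.6181118848649), np.float64(117.43683813688939), np.float64(232.98343156228339)]
brick 84 [228 229  20   7] ((237.5, 232.0), (6.0, 19.0), 90.0)
[[564.01 233.83  32.  ]
 [564.94 181.06  32.  ]
 [547.97 180.22  32.  ]
 [547.03 232.84  32.  ]] [555.99 206.99  32.  ] [np.float64(17.00438686054409), np.float64(52.77052594139659), np.float64(16.9975074627431), np.float64(52.629909900032075)]
```

View pics/tz.png

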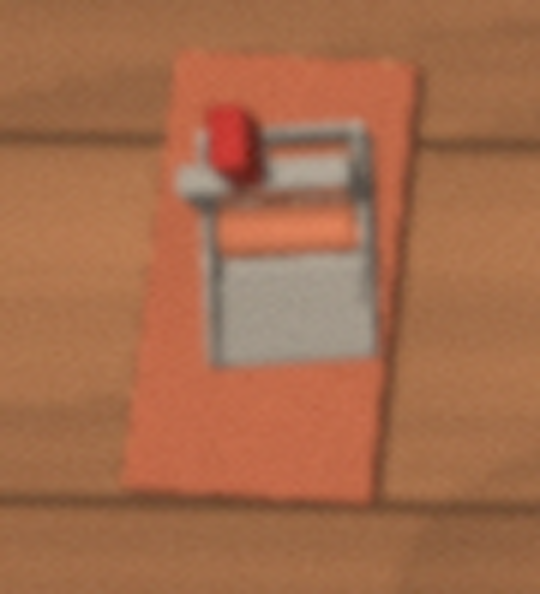

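View pics/sz.png

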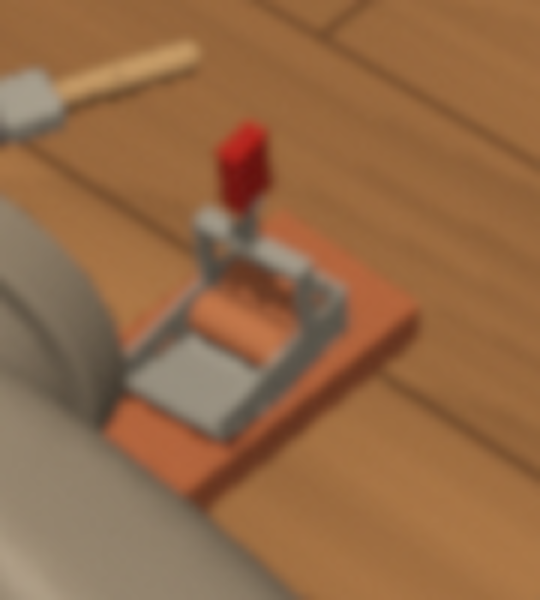

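```bash
cat >> h.py <<'E'
from scipy.spatial.transform import Rotation as Ro
def down(yawdeg,tip=0):
    # tool x at given world yaw, z down; tip>0 : tool bow-down tip about boat y
    c,s=np.cos(np.radians(yawdeg)),np.sin(np.radians(yawdeg))
    Rb=np.array([[c,-s,0],[s,c,0],[0,0,1.]])
    Rb=Rb@Ro.from_rotvec([0,-np.radians(tip),0]).as_matrix()
    return Rb@np.diag([1,-1,-1.])
def mv(targets):
    s=env.sense();R=np.array(s["eef_rot"]);p=np.array(s["ee_pos"])
    for pt,Rt in targets:
        d=R.T@(np.array(pt)-p)/1000; a=Ro.from_matrix(R.T@Rt).as_rotvec()
        print("d",np.round(d,4),"a",np.round(a,4),"dist",np.linalg.norm(d)*1000)
E
python3 - <<'E'
from h import *
t=cv2.imread("pics/top0.png");s=cv2.imread("pics/side0.png");T=cam("top");S=cam("side")
h=cv2.cvtColor(t,cv2.COLOR_BGR2HSV)
m=((h[...,0]<4)|(h[...,0]>172))&(h[...,1]>170)
for a,c,b,_ in comps(m,6)[:3]: print(a,c,b)
P,e=tri(T,(228.3,215.6),S,(280.2,197.3));print("handle",P,e)
# trough rim corners tz->top px
for q in [(200,130),(365,125),(215,365),(378,355)]:
    print(q,onplane(T,(190+q[0]/6,190+q[1]/5.4),60 if q[1]>200 else 67))
mv([((165,-628,400),down(14.7)),((500,-215,470),down(2.7))])
E
```

```text
76 [228.46 215.99] [225 210   8  14]
handle [567.83 205.63 172.28] 1.233071978130752
(200, 130) [597.81 241.47  67.  ]
(365, 125) [601.72 166.9   67.  ]
(215, 365) [479.72 229.13  60.  ]
(378, 355) [486.04 156.57  60.  ]
d [ 0.   -0.   -0.16] a [-0.  0.  0.] dist 158.50786356749208
d [ 0.43 -0.31 -0.23] a [-0.    0.    0.21] dist 578.966666386345
```

Emit:
step_arm --series '[{"dz": -0.06},{"dz": -0.12},{"dx": 0.03,"dy": -0.02,"dz": -0.17},{"dx": 0.07,"dy": -0.05,"dz": -0.2,"az": 0.05},{"dx": 0.11,"dy": -0.08,"dz": -0.23,"az": 0.1},{"dx": 0.15,"dy": -0.11,"dz": -0.23,"az": 0.15},{"dx": 0.2,"dy": -0.145,"dz": -0.23,"az": 0.2},{"dx": 0.25,"dy": -0.18,"dz": -0.23,"az": 0.21},{"dx": 0.3,"dy": -0.215,"dz": -0.23,"az": 0.21},{"dx": 0.35,"dy": -0.25,"dz": -0.23,"az": 0.21},{"dx": 0.4,"dy": -0.285,"dz": -0.23,"az": 0.21},{"dx": 0.43,"dy": -0.31,"dz": -0.23,"az": 0.21}]'

```text
invalid input
```

Emit:
step_arm --series '[{"dx": 0},{"dx": 0}]'

```text
invalid input
```

```bash
python3 - <<'E'
from h import *
s=env.sense();print(s["time_s"],s["ee_pos"],yaw(np.array(s["eef_rot"])),s["q"],np.abs(s["dq"]).max())
np.savez("w1.npz",R=s["eef_rot"],p=s["ee_pos"])
cv2.imwrite("pics/w1.png",read_camera("wrist"))
E
```

```text
0.15 [ 164.98 -628.22  241.49] 14.721126903886487 [69.61 22.86  2.58 88.1  -1.07 69.15 -2.9 ] 0.20551512372495548
```

View pics/w1.png

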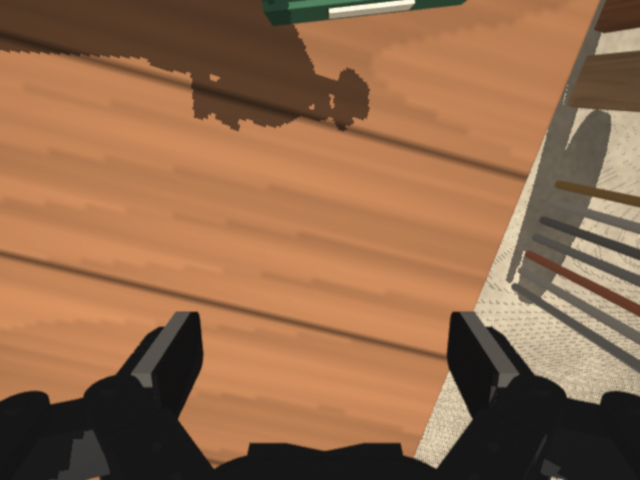

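The rows were refused, so nothing moved. All seven fields are evidently required.

Emit:
step_arm --series '[{"dx": 0,"dy": 0,"dz": -0.06,"ax": 0,"ay": 0,"az": 0,"hand": 0},{"dx": 0,"dy": 0,"dz": -0.12,"ax": 0,"ay": 0,"az": 0,"hand": 0},{"dx": 0.03,"dy": -0.02,"dz": -0.17,"ax": 0,"ay": 0,"az": 0,"hand": 0},{"dx": 0.07,"dy": -0.05,"dz": -0.2,"ax": 0,"ay": 0,"az": 0.05,"hand": 0},{"dx": 0.11,"dy": -0.08,"dz": -0.23,"ax": 0,"ay": 0,"az": 0.1,"hand": 0},{"dx": 0.15,"dy": -0.11,"dz": -0.23,"ax": 0,"ay": 0,"az": 0.15,"hand": 0},{"dx": 0.2,"dy": -0.145,"dz": -0.23,"ax": 0,"ay": 0,"az": 0.2,"hand": 0},{"dx": 0.25,"dy": -0.18,"dz": -0.23,"ax": 0,"ay": 0,"az": 0.21,"hand": 0},{"dx": 0.3,"dy": -0.215,"dz": -0.23,"ax": 0,"ay": 0,"az": 0.21,"hand": 0},{"dx": 0.35,"dy": -0.25,"dz": -0.23,"ax": 0,"ay": 0,"az": 0.21,"hand": 0},{"dx": 0.4,"dy": -0.285,"dz": -0.23,"ax": 0,"ay": 0,"az": 0.21,"hand": 0},{"dx": 0.43,"dy": -0.31,"dz": -0.23,"ax": 0,"ay": 0,"az": 0.21,"hand": 0}]'

```text
time_s: 1.7
ee_pos: [503.9, -216.2, 471.7]
eef_rot: [[0.999, 0.051, -0.0], [0.051, -0.999, 0.002], [-0.0, -0.002, -1.0]]
force: [-0.4, -0.1, 0.0]
opening: 85.3
```

Emit:
step_arm --series '[{"dx": 0,"dy": 0,"dz": 0,"ax": 0,"ay": 0,"az": 0,"hand": 0}]'

```text
time_s: 1.82
ee_pos: [505.6, -212.4, 471.3]
eef_rot: [[0.998, 0.058, -0.0], [0.058, -0.998, 0.004], [-0.0, -0.004, -1.0]]
force: [-0.5, -0.1, 0.8]
opening: 85.4
```

```bash
python3 - <<'E'
from h import *
s=env.sense();print(s["time_s"],s["ee_pos"],yaw(np.array(s["eef_rot"])),s["q"],np.abs(s["dq"]).max())
np.savez("w1.npz",R=s["eef_rot"],p=s["ee_pos"])
cv2.imwrite("pics/w2.png",read_camera("wrist"))
E
```

```text
1.825 [ 505.58 -212.39  471.29] 3.331666243093458 [ 32.56   8.28 -16.57  78.99   2.15  93.15 -70.4 ] 2.7136825955324793
```

View pics/w2.png

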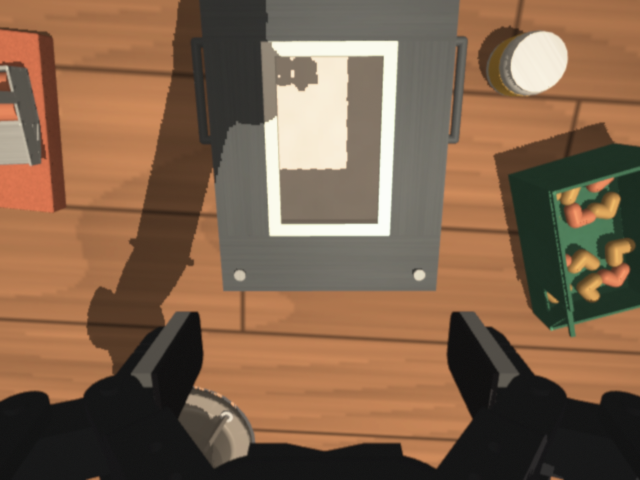

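```bash
python3 - <<'E'
from h import *
z=np.load("w1.npz");C=cam("wrist",(z["R"],z["p"]))
im=cv2.imread("pics/w2.png");h=cv2.cvtColor(im,cv2.COLOR_BGR2HSV)
w=(h[...,1]<60)&(h[...,2]>215);w[:,:250]=0;w[:,410:]=0;w[245:]=0
a,c,b,m=comps(w,50)[0];print(a,b)
for r in (60,100,140,180,210,228):
    x=np.where(m[r])[0]; x2=x[x>330]
    runs=np.split(x,np.where(np.diff(x)>1)[0]+1)
    print(r,[(k[0],k[-1]) for k in runs])
for c_ in (300,330,360):
    x=np.where(m[:,c_])[0];runs=np.split(x,np.where(np.diff(x)>1)[0]+1)
    print("col",c_,[(k[0],k[-1]) for k in runs])
E
```

```text
13214 [265  41 133 195]
60 [(np.int64(314), np.int64(346)), (np.int64(384), np.int64(396))]
100 [(np.int64(277), np.int64(345)), (np.int64(383), np.int64(394))]
140 [(np.int64(265), np.int64(346)), (np.int64(381), np.int64(393))]
180 [(np.int64(267), np.int64(278)), (np.int64(380), np.int64(391))]
210 [(np.int64(269), np.int64(279)), (np.int64(379), np.int64(390))]
228 [(np.int64(269), np.int64(389))]
col 300 [(np.int64(42), np.int64(55)), (np.int64(91), np.int64(167)), (np.int64(224), np.int64(235))]
col 330 [(np.int64(42), np.int64(167)), (np.int64(224), np.int64(235))]
col 360 [(np.int64(41), np.int64(55)), (np.int64(224), np.int64(235))]
```

```bash
python3 - <<'E'
import cv2
im=cv2.imread("pics/w2.png");cv2.imwrite("pics/w2z.png",cv2.resize(im[20:310,190:470],None,fx=2,fy=2))
E
```

```text
(no output)
```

View pics/w2z.png

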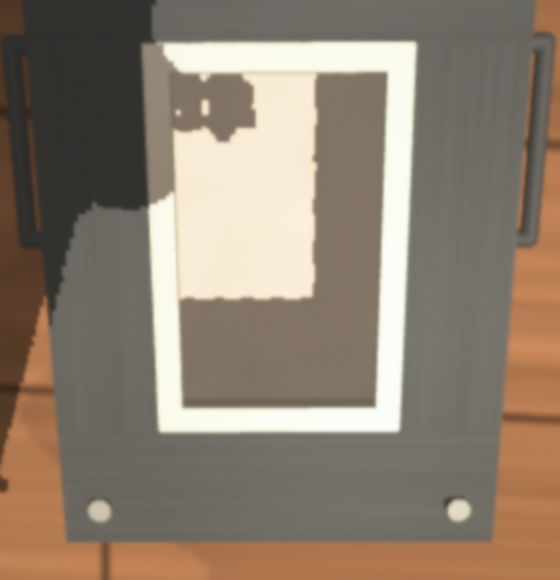

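```bash
python3 - <<'E'
from h import *
z=np.load("w1.npz");C=cam("wrist",(z["R"],z["p"]))
for nm,pts in (("outer",[(260.7,41.2),(397.9,41),(390.3,235.8),(269.3,236)]),("inner",[(275,55.6),(383.7,55.6),(378.2,223.6),(281,224)])):
    P=np.array([onplane(C,p,185) for p in pts])
    print(nm,P[:,:2].tolist(),"c",P.mean(0))
    for i in range(4):
        v=P[i]-P[(i+1)%4];print(np.linalg.norm(v),np.degrees(np.arctan2(v[1],v[0])))
print([proj(cam("top"),(568,205,172))])
mv([((505,205,440),down(5.5))])
E
```

```text
outer [[632.1112488415029, -146.13924523674035], [639.4441315857491, -270.283520455464], [454.9659441605391, -282.71622960981415], [447.31596846509206, -157.45480184127723]] c [ 543.46 -214.15  185.  ]
124.36065390195994 93.3803865011898
184.89665733216373 3.8555572907692577
125.4948103100416 -86.50516837367313
185.14139858677407 -176.49598653102927
inner [[620.7832062948667, -159.3712801859206], [626.5257946509242, -258.66660868708584], [467.3040541380831, -268.94295748045147], [460.97108553436425, -169.22781953755594]] c [ 543.9  -214.05  185.  ]
99.46124663999264 93.30992388064737
159.5530193899866 3.6928116866294607
99.91604088586763 -86.36599125408071
160.1157871977643 -176.47070783551143
[array([228.41, 215.75])]
d [ 0.02 -0.42  0.03] a [-0.    0.   -0.04] dist 420.59100490463084
```

The wrist view gives a 160 x 100 slot, which matches the stated size, centred at (543.8, -214.1) with yaw 3.6°. The top camera agrees within 2.5 mm. Next I look at the boat.

Emit:
step_arm --series '[{"dx": 0,"dy": -0.04,"dz": 0,"ax": 0,"ay": 0,"az": 0,"hand": 0},{"dx": 0,"dy": -0.09,"dz": 0,"ax": 0,"ay": 0,"az": 0,"hand": 0},{"dx": 0.01,"dy": -0.15,"dz": 0.01,"ax": 0,"ay": 0,"az": -0.02,"hand": 0},{"dx": 0.01,"dy": -0.2,"dz": 0.02,"ax": 0,"ay": 0,"az": -0.04,"hand": 0},{"dx": 0.02,"dy": -0.25,"dz": 0.03,"ax": 0,"ay": 0,"az": -0.04,"hand": 0},{"dx": 0.02,"dy": -0.3,"dz": 0.03,"ax": 0,"ay": 0,"az": -0.04,"hand": 0},{"dx": 0.02,"dy": -0.35,"dz": 0.03,"ax": 0,"ay": 0,"az": -0.04,"hand": 0},{"dx": 0.02,"dy": -0.4,"dz": 0.03,"ax": 0,"ay": 0,"az": -0.04,"hand": 0},{"dx": 0.02,"dy": -0.42,"dz": 0.03,"ax": 0,"ay": 0,"az": -0.04,"hand": 0},{"dx": 0.02,"dy": -0.42,"dz": 0.03,"ax": 0,"ay": 0,"az": -0.04,"hand": 0}]'

```text
time_s: 3.12
ee_pos: [501.5, 205.9, 442.3]
eef_rot: [[0.995, 0.095, -0.001], [0.095, -0.995, 0.002], [-0.001, -0.002, -1.0]]
force: [0.1, -1.2, -0.3]
opening: 85.8
```

```bash
python3 - <<'E'
from h import *
s=env.sense();print(s["time_s"],s["ee_pos"],yaw(np.array(s["eef_rot"])),s["q"],np.abs(s["dq"]).max())
np.savez("w3.npz",R=s["eef_rot"],p=s["ee_pos"])
im=read_camera("wrist")
cv2.imwrite("pics/w3.png",im)
E
```

```text
3.125 [501.52 205.94 442.32] 5.478320737159206 [   4.61    8.88  -36.51   82.97    5.13   89.86 -116.1 ] 2.570193206011609
```

View pics/w3.png

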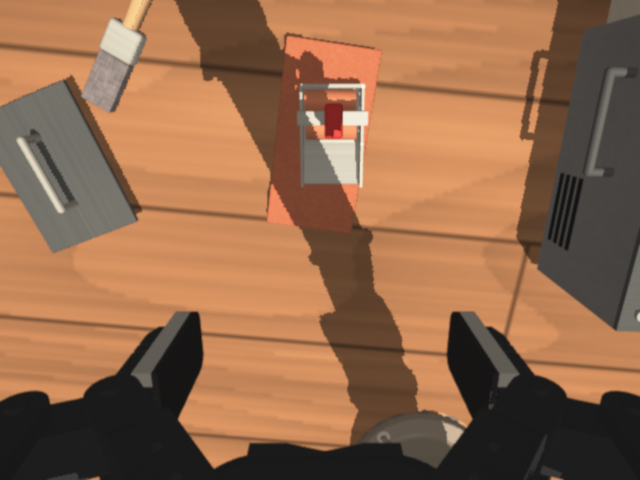

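```bash
python3 - <<'E'
from h import *
im=cv2.imread("pics/w3.png");cv2.imwrite("pics/w3z.png",cv2.resize(im[75:200,270:395],None,fx=4.8,fy=4.8,interpolation=cv2.INTER_CUBIC))
z=np.load("w3.npz");C=cam("wrist",(z["R"],z["p"]))
h=cv2.cvtColor(im,cv2.COLOR_BGR2HSV)
m=((h[...,0]<4)|(h[...,0]>174))&(h[...,1]>200)
for a,c,b,mm in comps(m,10)[:2]:
    print(a,c,b)
    for r in range(b[1],b[1]+b[3],4): x=np.where(mm[r])[0];print(r,x.min(),x.max())
print([onplane(C,c,172)])
T=cam("top");print(tri(T,(228.4,215.8),C,comps(m,10)[0][1]))
E
```

```text
Traceback (most recent call last):
NameError: name 'c' is not defined. Did you mean: 'C'?
```

View pics/w3z.png

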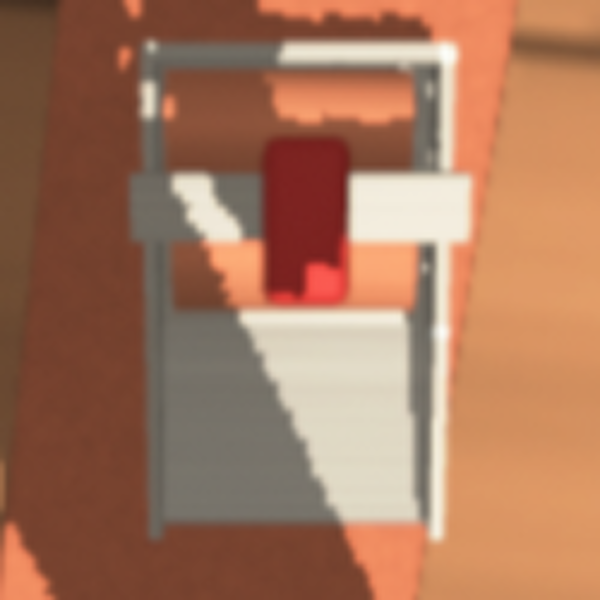

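```bash
python3 - <<'E'
from h import *
z=np.load("w3.npz");C=cam("wrist",(z["R"],z["p"]))
f=lambda x,y:(270+(x+.5)/4.8-.5,75+(y+.5)/4.8-.5)
H=onplane(C,f(306.5,219.5),195);print("handle top",H)
A=[onplane(C,f(*q),zz) for q,zz in (((143,43),67),((457,43),67),((150,538),67),((443,538),67),((131,174),120),((472,174),120),((131,241),120),((472,241),120))]
for a in A: print(a)
def ang(a,b): v=b-a;print(np.linalg.norm(v),np.degrees(np.arctan2(v[1],v[0])))
ang(A[2],A[0]);ang(A[3],A[1]);ang(A[1],A[0]);ang(A[3],A[2]);ang(A[5],A[4]);ang(A[7],A[6])
# brick corners
for q in [(285,34),(381,50),(268,221),(352,231)]: print("brick",onplane(C,q,32))
E
```

```text
handle top [564.04 204.54 195.  ]
[595.8  244.19  67.  ]
[602.86 170.58  67.  ]
[478.42 233.27  67.  ]
[485.53 159.51  67.  ]
[567.2 241.4 120. ]
[574.19 168.5  120.  ]
[553.3  240.35 120.  ]
[560.37 166.74 120.  ]
117.8860795385512 5.313059752762071
117.85106716542005 5.38709671721365
73.94496432907441 95.47247164037047
74.09735533224539 95.49929330957424
73.24110528920643 95.4792041444461
73.94235991107848 95.48274492286717
brick [649.92 267.37  32.  ]
brick [643.52 153.25  32.  ]
brick [421.37 274.58  32.  ]
brick [418.3  161.73  32.  ]
```

```bash
python3 - <<'E'
from h import *
mv([((563.5,204.4,260),down(5.45)),((563.5,204.4,172),down(5.45))])
E
```

```text
d [0.06 0.01 0.18] a [-0.  0. -0.] dist 192.34569512289522
d [0.06 0.01 0.27] a [-0.  0. -0.] dist 277.1681099627482
```

Emit:
step_arm --series '[{"dx": 0.02,"dy": 0.0025,"dz": 0.04,"ax": 0,"ay": 0,"az": 0,"hand": 0},{"dx": 0.04,"dy": 0.005,"dz": 0.09,"ax": 0,"ay": 0,"az": 0,"hand": 0},{"dx": 0.0615,"dy": 0.0075,"dz": 0.14,"ax": 0,"ay": 0,"az": 0,"hand": 0},{"dx": 0.0615,"dy": 0.0075,"dz": 0.18,"ax": 0,"ay": 0,"az": 0,"hand": 0},{"dx": 0.0615,"dy": 0.0075,"dz": 0.18,"ax": 0,"ay": 0,"az": 0,"hand": 0}]'

```text
time_s: 3.8
ee_pos: [562.9, 198.4, 258.8]
eef_rot: [[0.996, 0.089, -0.008], [0.089, -0.996, -0.003], [-0.008, 0.002, -1.0]]
force: [-0.6, 0.3, 0.3]
opening: 85.9
```

```bash
sed -i 's/print("d",np.round(d,4),"a",np.round(a,4)/print("d",(d*1000).round(1).tolist(),"a",a.round(4).tolist()/' h.py; python3 - <<'E'
from h import *
s=env.sense();print(s["time_s"],s["ee_pos"],yaw(np.array(s["eef_rot"])),s["q"])
np.savez("w4.npz",R=s["eef_rot"],p=s["ee_pos"])
cv2.imwrite("pics/w4.png",read_camera("wrist"))
mv([((563.5,204.4,172),down(5.45))])
E
```

```text
3.8 [562.87 198.43 258.78] 5.079654006013676 [   3.56   19.68  -34.74   93.26   11.61   71.2  -118.38]
d [0.0, -4.4, 89.7] a [0.0003, 0.0027, -0.0056] dist 89.81036509237053
```

View pics/w4.png

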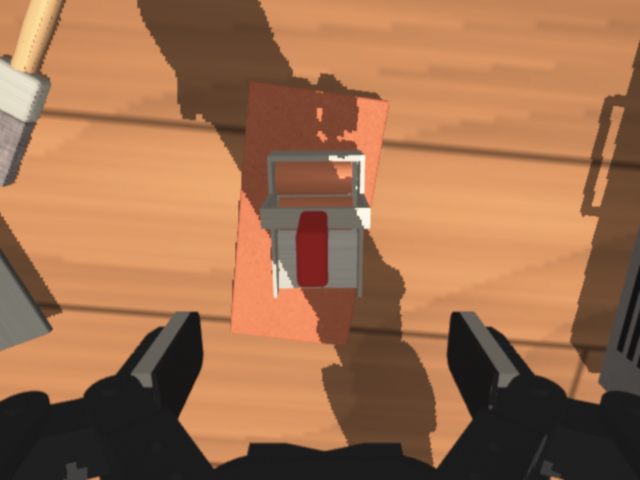

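```bash
python3 - <<'E'
from h import *
im=cv2.imread("pics/w4.png");z=np.load("w4.npz");C=cam("wrist",(z["R"],z["p"]))
h=cv2.cvtColor(im,cv2.COLOR_BGR2HSV)
m=((h[...,0]<4)|(h[...,0]>174))&(h[...,1]>180)
for a,c,b,mm in comps(m,50)[:1]:
    print(a,c,b)
    for r in range(b[1],b[1]+b[3],6): x=np.where(mm[r])[0];print(r,x.min(),x.max(), onplane(C,((x.min()+x.max())/2,r),195))
s=env.sense();print(s["ee_pos"],s["dq"])
E
```

```text
2072 [312.04 249.2 ] [297 212  30  74]
212 305 321 [588.61 205.89 195.  ]
218 301 325 [585.66 205.66 195.  ]
224 300 325 [582.66 205.66 195.  ]
230 298 326 [579.63 205.66 195.  ]
236 297 326 [576.58 205.66 195.  ]
242 297 326 [573.52 205.41 195.  ]
248 297 326 [570.43 205.17 195.  ]
254 298 326 [567.33 204.68 195.  ]
260 298 326 [564.19 204.43 195.  ]
266 298 326 [561.01 204.17 195.  ]
272 298 326 [557.81 203.92 195.  ]
278 298 326 [554.57 203.66 195.  ]
284 300 324 [551.31 203.4  195.  ]
[564.13 200.05 261.7 ] [-0.33 -2.01 -1.49 -3.42 -0.19 -0.17 -0.13]
```

Emit:
step_arm --series '[{"dx": 0,"dy": -0.004,"dz": 0,"ax": 0,"ay": 0.003,"az": -0.006,"hand": 0},{"dx": 0,"dy": -0.0045,"dz": 0.02,"ax": 0,"ay": 0.003,"az": -0.006,"hand": 0},{"dx": 0,"dy": -0.0045,"dz": 0.045,"ax": 0,"ay": 0.003,"az": -0.006,"hand": 0},{"dx": 0,"dy": -0.0045,"dz": 0.07,"ax": 0,"ay": 0.003,"az": -0.006,"hand": 0},{"dx": 0,"dy": -0.0045,"dz": 0.09,"ax": 0,"ay": 0.003,"az": -0.006,"hand": 0},{"dx": 0,"dy": -0.0045,"dz": 0.09,"ax": 0,"ay": 0.003,"az": -0.006,"hand": 0},{"dx": 0,"dy": -0.0045,"dz": 0.09,"ax": 0,"ay": 0.003,"az": -0.006,"hand": 0}]'

```text
time_s: 4.72
ee_pos: [564.3, 205.0, 173.1]
eef_rot: [[0.995, 0.095, 0.002], [0.095, -0.995, 0.001], [0.002, -0.0, -1.0]]
force: [1.2, 0.5, -0.6]
opening: 85.4
```

```bash
python3 - <<'E'
from h import *
mv([((564,204.4,172),down(5.45))])
E
```

```text
d [-0.4, 0.5, 1.1] a [-0.0003, -0.0025, 0.0003] dist 1.2426109667332834
```

Emit:
step_arm --series '[{"dx": 0,"dy": 0.0005,"dz": 0.001,"ax": 0,"ay": -0.0025,"az": 0,"hand": 0},{"dx": 0,"dy": 0.0005,"dz": 0.001,"ax": 0,"ay": -0.0025,"az": 0,"hand": 1},{"dx": 0,"dy": 0.0005,"dz": 0.001,"ax": 0,"ay": -0.0025,"az": 0,"hand": 1},{"dx": 0,"dy": 0.0005,"dz": 0.001,"ax": 0,"ay": -0.0025,"az": 0,"hand": 1},{"dx": 0,"dy": 0.0005,"dz": 0.001,"ax": 0,"ay": -0.0025,"az": 0,"hand": 1},{"dx": 0,"dy": 0.0005,"dz": 0.001,"ax": 0,"ay": -0.0025,"az": 0,"hand": 1},{"dx": 0,"dy": 0.0005,"dz": 0.001,"ax": 0,"ay": -0.0025,"az": 0,"hand": 1},{"dx": 0,"dy": 0.0005,"dz": 0.001,"ax": 0,"ay": -0.0025,"az": 0,"hand": 1}]'

```text
time_s: 5.72
ee_pos: [564.5, 204.8, 172.2]
eef_rot: [[0.995, 0.095, 0.0], [0.095, -0.995, 0.001], [0.0, -0.001, -1.0]]
force: [1.0, 1.6, 0.5]
opening: 15.0
```

```bash
python3 - <<'E'
from h import *
s=env.sense();print(s["time_s"],s["ee_pos"],s["opening"],s["force"],s["q"])
c,n=np.cos(np.radians(3.6)),np.sin(np.radians(3.6))
def sl(x,y,z): return (543.8+c*x-n*y,-214.1+n*x+c*y,z)
print(sl(22,0,375))
mv([((564,204.4,375),down(5.45)),(sl(22,0,375),down(3.6))])
E
```

```text
5.725 [564.48 204.81 172.17] 14.978385015478485 [1.03 1.58 0.47] [   2.07   24.16  -33.82   98.9    14.99   61.46 -121.17]
(np.float64(565.7565880254219), np.float64(-212.7186085703551), 375)
d [-0.4, 0.2, -202.8] a [-0.0009, -0.0003, 0.0004] dist 202.8334592535111
d [-38.5, 415.6, -203.2] a [-0.0009, -0.0003, 0.0327] dist 464.1867832413739
```

Emit:
step_arm --series '[{"dx": 0,"dy": 0,"dz": -0.005,"ax": 0,"ay": 0,"az": 0,"hand": 1},{"dx": 0,"dy": 0,"dz": -0.015,"ax": 0,"ay": 0,"az": 0,"hand": 1},{"dx": 0,"dy": 0,"dz": -0.03,"ax": 0,"ay": 0,"az": 0,"hand": 1},{"dx": 0,"dy": 0,"dz": -0.05,"ax": 0,"ay": 0,"az": 0,"hand": 1},{"dx": 0,"dy": 0,"dz": -0.075,"ax": 0,"ay": 0,"az": 0,"hand": 1},{"dx": 0,"dy": 0,"dz": -0.1,"ax": 0,"ay": 0,"az": 0,"hand": 1},{"dx": 0,"dy": 0,"dz": -0.125,"ax": 0,"ay": 0,"az": 0,"hand": 1},{"dx": 0,"dy": 0,"dz": -0.15,"ax": 0,"ay": 0,"az": 0,"hand": 1},{"dx": 0,"dy": 0,"dz": -0.175,"ax": 0,"ay": 0,"az": 0,"hand": 1},{"dx": 0,"dy": 0,"dz": -0.195,"ax": 0,"ay": 0,"az": 0,"hand": 1},{"dx": 0,"dy": 0,"dz": -0.203,"ax": 0,"ay": 0,"az": 0,"hand": 1},{"dx": 0,"dy": 0,"dz": -0.203,"ax": 0,"ay": 0,"az": 0,"hand": 1}]'

```text
time_s: 7.22
ee_pos: [564.4, 204.8, 376.0]
eef_rot: [[0.995, 0.096, 0.001], [0.096, -0.995, 0.001], [0.002, -0.001, -1.0]]
force: [0.1, 1.0, -4.8]
opening: 15.1
```

```bash
python3 - <<'E'
from h import *
s=env.sense();print(s["time_s"],s["ee_pos"],s["opening"],s["force"],s["ft_torque"],s["q"])
im=read_camera("side");cv2.imwrite("pics/s5.png",im);cv2.imwrite("pics/w5.png",read_camera("wrist"))
c,n=np.cos(np.radians(3.6)),np.sin(np.radians(3.6))
def sl(x,y,z): return (543.8+c*x-n*y,-214.1+n*x+c*y,z)
mv([(sl(22,0,375),down(3.6))])
E
```

```text
7.225 [564.42 204.81 375.95] 15.111443412849898 [ 0.07  0.98 -4.77] [-0.04 -0.    0.03] [   3.52   16.34  -35.63   82.75    9.47   83.82 -116.52]
d [-38.1, 415.3, -0.7] a [-0.0003, 0.0011, 0.0328] dist 417.06906999263845
```

View pics/w5.png

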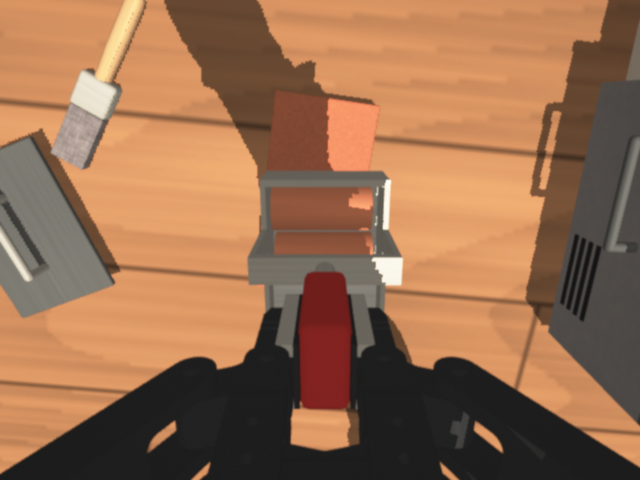

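View pics/s5.png

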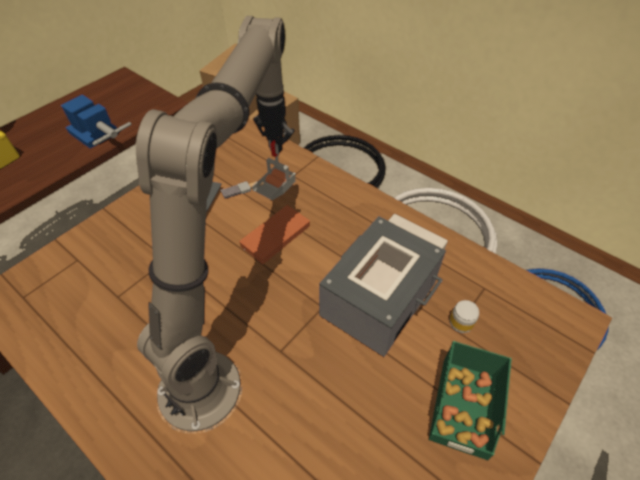

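Emit:
step_arm --series '[{"dx": 0,"dy": 0.01,"dz": 0,"ax": 0,"ay": 0,"az": 0,"hand": 1},{"dx": -0.003,"dy": 0.03,"dz": 0,"ax": 0,"ay": 0,"az": 0,"hand": 1},{"dx": -0.006,"dy": 0.06,"dz": 0,"ax": 0,"ay": 0,"az": 0.005,"hand": 1},{"dx": -0.01,"dy": 0.1,"dz": 0,"ax": 0,"ay": 0,"az": 0.01,"hand": 1},{"dx": -0.013,"dy": 0.14,"dz": 0,"ax": 0,"ay": 0,"az": 0.013,"hand": 1},{"dx": -0.017,"dy": 0.18,"dz": 0,"ax": 0,"ay": 0,"az": 0.016,"hand": 1},{"dx": -0.02,"dy": 0.22,"dz": 0,"ax": 0,"ay": 0,"az": 0.02,"hand": 1},{"dx": -0.024,"dy": 0.26,"dz": 0,"ax": 0,"ay": 0,"az": 0.023,"hand": 1},{"dx": -0.028,"dy": 0.3,"dz": 0,"ax": 0,"ay": 0,"az": 0.027,"hand": 1},{"dx": -0.031,"dy": 0.34,"dz": 0,"ax": 0,"ay": 0,"az": 0.03,"hand": 1},{"dx": -0.034,"dy": 0.37,"dz": 0,"ax": 0,"ay": 0,"az": 0.033,"hand": 1},{"dx": -0.036,"dy": 0.39,"dz": 0,"ax": 0,"ay": 0,"az": 0.033,"hand": 1}]'

```text
time_s: 8.82
ee_pos: [564.5, -190.0, 373.5]
eef_rot: [[0.998, 0.06, -0.003], [0.06, -0.998, -0.0], [-0.003, -0.0, -1.0]]
force: [0.4, 0.6, -3.3]
opening: 15.4
```

```bash
cat >> h.py <<'E'
_c,_n=np.cos(np.radians(3.6)),np.sin(np.radians(3.6))
def sl(x,y,z): return (543.8+_c*x-_n*y,-214.1+_n*x+_c*y,z)
def tosl(P): d=np.array(P[:2])-[543.8,-214.1]; return np.array([_c*d[0]+_n*d[1],-_n*d[0]+_c*d[1]])
E
python3 - <<'E'
from h import *
s=env.sense();print(s["time_s"],s["q"])
mv([(sl(22,0,375),down(3.6))])
E
```

```text
8.825 [ 32.51  14.55 -22.83  83.72   5.67  83.02 -76.94]
d [-0.1, 22.7, -1.5] a [-0.0, 0.0029, -0.0029] dist 22.772088247660367
```

Emit:
step_arm --series '[{"dx": 0,"dy": 0.015,"dz": -0.001,"ax": 0,"ay": 0.003,"az": -0.003,"hand": 1},{"dx": 0,"dy": 0.0225,"dz": -0.0015,"ax": 0,"ay": 0.003,"az": -0.003,"hand": 1},{"dx": 0,"dy": 0.0225,"dz": -0.0015,"ax": 0,"ay": 0.003,"az": -0.003,"hand": 1},{"dx": 0,"dy": 0.0225,"dz": -0.0015,"ax": 0,"ay": 0.003,"az": -0.003,"hand": 1},{"dx": 0,"dy": 0.0225,"dz": -0.0015,"ax": 0,"ay": 0.003,"az": -0.003,"hand": 1}]'

```text
time_s: 9.45
ee_pos: [566.0, -211.3, 375.1]
eef_rot: [[0.998, 0.065, 0.0], [0.065, -0.998, 0.0], [0.0, -0.0, -1.0]]
force: [0.2, -0.3, -3.8]
opening: 15.2
```

```bash
python3 - <<'E'
from h import *
s=env.sense();print(s["time_s"],s["ee_pos"],yaw(np.array(s["eef_rot"])),s["force"],np.abs(s["dq"]).max())
np.savez("w6.npz",R=s["eef_rot"],p=s["ee_pos"])
cv2.imwrite("pics/w6.png",read_camera("wrist"));cv2.imwrite("pics/t6.png",read_camera("top"))
mv([(sl(22,0,375),down(3.6)),(sl(22,0,215),down(3.6))])
E
```

```text
9.45 [ 566.04 -211.31  375.11] 3.7056629815115367 [ 0.21 -0.33 -3.81] 0.5954380640374236
d [-0.2, 0.9, 0.1] a [-0.0001, -0.0002, 0.0012] dist 0.935282306320751
d [-0.3, 0.9, 160.1] a [-0.0001, -0.0002, 0.0012] dist 160.07659939355423
```

View pics/w6.png

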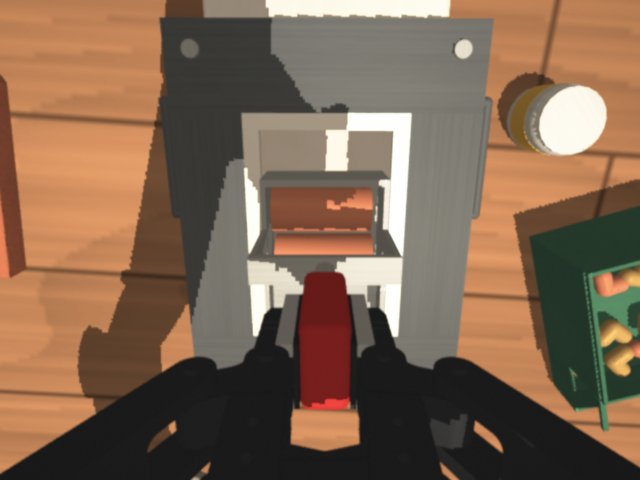

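View pics/t6.png

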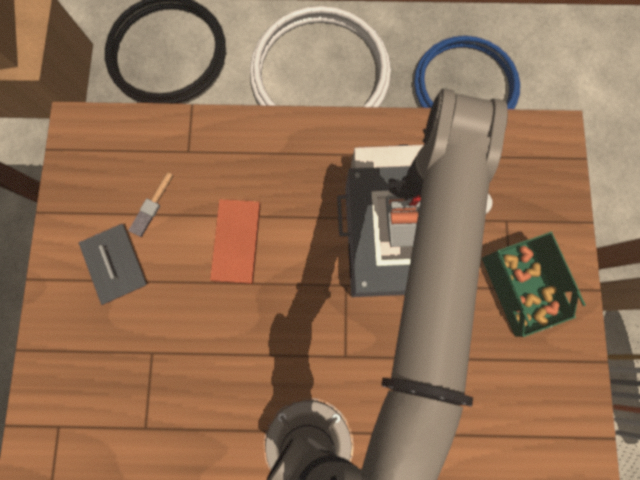

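```bash
python3 - <<'E'
from h import *
z=np.load("w6.npz");C=cam("wrist",(z["R"],z["p"]))
for P in ((36,37,105),(36,-37,105),(-32,37,140),(0,0,23)):
    print(P,proj(C,z["R"]@np.array(P,float)+z["p"]))
for q in ((260,130),(393,131),(242,114),(411,114)):
    print(q,tosl(onplane(C,q,185)))
im=cv2.imread("pics/w6.png");cv2.imwrite("pics/w6z.png",cv2.resize(im[90:300,220:430],None,fx=2.8,fy=2.8))
E
```

```text
(36, 37, 105) [389.84 178.17]
(36, -37, 105) [258.47 178.18]
(-32, 37, 140) [377.82 267.67]
(0, 0, 23) [324.03 301.14]
(260, 130) [79.81 49.14]
(393, 131) [ 79.28 -49.39]
(242, 114) [91.18 61.83]
(411, 114) [ 91.41 -61.97]
```

View pics/w6z.png

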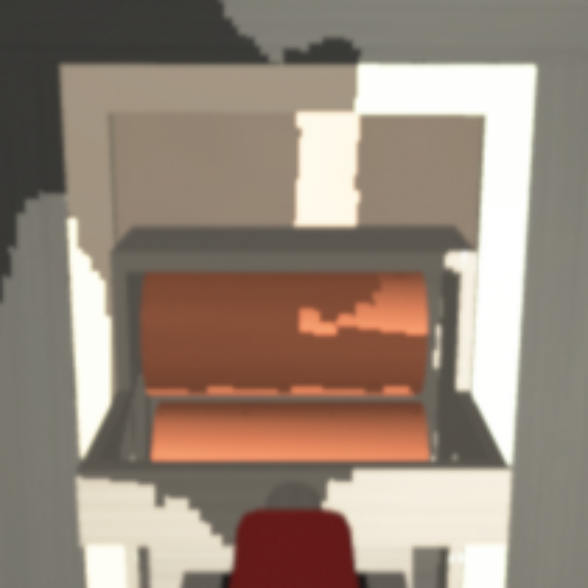

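Both pipes are in the boat. The tail rim sits where the grip model predicts, within 1 to 2 px, and the slot corners agree within 1 mm. I lower to just above the rim first.

Emit:
step_arm --series '[{"dx": 0,"dy": 0.001,"dz": 0.005,"ax": 0,"ay": 0,"az": 0.001,"hand": 1},{"dx": 0,"dy": 0.001,"dz": 0.015,"ax": 0,"ay": 0,"az": 0.001,"hand": 1},{"dx": 0,"dy": 0.001,"dz": 0.028,"ax": 0,"ay": 0,"az": 0.001,"hand": 1},{"dx": 0,"dy": 0.001,"dz": 0.035,"ax": 0,"ay": 0,"az": 0.001,"hand": 1},{"dx": 0,"dy": 0.001,"dz": 0.035,"ax": 0,"ay": 0,"az": 0.001,"hand": 1}]'

```text
time_s: 10.18
ee_pos: [565.5, -212.7, 338.9]
eef_rot: [[0.998, 0.063, -0.002], [0.063, -0.998, 0.001], [-0.002, -0.001, -1.0]]
force: [-0.4, -0.2, -5.2]
opening: 15.4
```

```bash
python3 - <<'E'
from h import *
s=env.sense();print(s["time_s"],tosl(s["ee_pos"]),s["ee_pos"][2],yaw(np.array(s["eef_rot"])),s["force"])
mv([(sl(22,0,215),down(3.6))])
E
```

```text
10.175 [21.76  0.01] 338.93950390524725 3.6125777348683026 [-0.4  -0.2  -5.18]
d [0.5, 0.1, 123.9] a [-0.0008, 0.0017, 0.0002] dist 123.93973888637034
```

Emit:
step_arm --series '[{"dx": 0.0005,"dy": 0,"dz": 0.006,"ax": 0,"ay": 0.002,"az": 0,"hand": 1},{"dx": 0.0005,"dy": 0,"dz": 0.018,"ax": 0,"ay": 0.002,"az": 0,"hand": 1},{"dx": 0.0005,"dy": 0,"dz": 0.033,"ax": 0,"ay": 0.002,"az": 0,"hand": 1},{"dx": 0.0005,"dy": 0,"dz": 0.049,"ax": 0,"ay": 0.002,"az": 0,"hand": 1},{"dx": 0.0005,"dy": 0,"dz": 0.065,"ax": 0,"ay": 0.002,"az": 0,"hand": 1},{"dx": 0.0005,"dy": 0,"dz": 0.081,"ax": 0,"ay": 0.002,"az": 0,"hand": 1},{"dx": 0.0005,"dy": 0,"dz": 0.097,"ax": 0,"ay": 0.002,"az": 0,"hand": 1},{"dx": 0.0005,"dy": 0,"dz": 0.113,"ax": 0,"ay": 0.002,"az": 0,"hand": 1},{"dx": 0.0005,"dy": 0,"dz": 0.124,"ax": 0,"ay": 0.002,"az": 0,"hand": 1},{"dx": 0.0005,"dy": 0,"dz": 0.124,"ax": 0,"ay": 0.002,"az": 0,"hand": 1},{"dx": 0.0005,"dy": 0,"dz": 0.124,"ax": 0,"ay": 0.002,"az": 0,"hand": 1}]'

```text
time_s: 11.55
ee_pos: [566.3, -212.7, 215.5]
eef_rot: [[0.998, 0.063, 0.002], [0.063, -0.998, 0.001], [0.002, -0.0, -1.0]]
force: [-0.6, 1.1, -4.6]
opening: 15.4
```

```bash
python3 - <<'E'
from h import *
s=env.sense();print(s["time_s"],tosl(s["ee_pos"]),s["ee_pos"][2],yaw(np.array(s["eef_rot"])),s["force"],s["q"])
cv2.imwrite("pics/w7.png",read_camera("wrist"))
# tip trajectory: theta 0->38
for th in (0,5,10,15,20,25,30,35,38):
    f=th/38
    x=22+(-20-22)*f; z=215+(203-215)*f
    print(th,end=" ");mv([(sl(x,0,z),down(3.6,th))])
    t=np.radians(th);c,n=np.cos(t),np.sin(t)
    r=lambda X,Z:(x+X*c-(Z-140)*n, z+X*n+(Z-140)*c)
    for nm,p in dict(bowb=(-82,16),bowt=(-82,35),tailb=(36,0),tailt=(36,35),cb1=(7,88),cb2=(-7,88),hbot=(15,117),hbot2=(-15,117),tip=(-11,129),tip2=(11,129),body=(-43,202),body2=(43,202)).items(): print(nm,np.round(r(*p)).astype(int).tolist(),end=" ")
    print()
E
```

```text
11.55 [22.58 -0.05] 215.54330875725628 3.608331826720644 [-0.6   1.07 -4.65] [ 33.57  20.47 -21.78  95.9    8.17  65.13 -76.79]
0 d [-0.7, -0.1, 0.8] a [-0.0002, -0.002, 0.0002] dist 1.0461215255322824
bowb [-60, 91] bowt [-60, 110] tailb [58, 75] tailt [58, 110] cb1 [29, 163] cb2 [15, 163] hbot [37, 192] hbot2 [7, 192] tip [11, 204] tip2 [33, 204] body [-21, 277] body2 [65, 277] 
5 d [-6.2, -0.1, 2.3] a [-0.0002, 0.0853, 0.0001] dist 6.649681881444651
bowb [-54, 83] bowt [-56, 102] tailb [65, 77] tailt [61, 112] cb1 [28, 162] cb2 [14, 161] hbot [33, 192] hbot2 [4, 189] tip [6, 202] tip2 [28, 203] body [-32, 271] body2 [54, 279] 
10 d [-11.7, -0.1, 3.9] a [-0.0003, 0.1726, 0.0001] dist 12.385824558627707
bowb [-48, 75] bowt [-52, 94] tailb [71, 80] tailt [65, 115] cb1 [27, 162] cb2 [13, 159] hbot [30, 192] hbot2 [0, 187] tip [2, 199] tip2 [24, 203] body [-42, 265] body2 [43, 280] 
15 d [-17.3, -0.1, 5.5] a [-0.0003, 0.2598, 0.0001] dist 18.12913436610401
bowb [-42, 69] bowt [-47, 88] tailb [76, 84] tailt [67, 118] cb1 [26, 162] cb2 [12, 158] hbot [26, 192] hbot2 [-3, 184] tip [-2, 19
[... 644 characters left out ...]
bowb [-20, 57] bowt [-30, 74] tailb [90, 102] tailt [73, 133] cb1 [21, 164] cb2 [9, 157] hbot [13, 193] hbot2 [-13, 178] tip [-15, 191] tip2 [4, 202] body [-79, 238] body2 [-5, 281] 
35 d [-39.4, -0.1, 11.8] a [-0.0003, 0.6089, 0.0001] dist 41.11396094123569
bowb [-13, 55] bowt [-24, 71] tailb [93, 110] tailt [73, 139] cb1 [19, 165] cb2 [7, 157] hbot [9, 194] hbot2 [-16, 177] tip [-19, 189] tip2 [-1, 201] body [-87, 230] body2 [-17, 279] 
38 d [-42.7, -0.1, 12.7] a [-0.0003, 0.6613, 0.0001] dist 44.56212932683749
bowb [-8, 55] bowt [-20, 70] tailb [95, 115] tailt [73, 142] cb1 [18, 166] cb2 [6, 158] hbot [6, 194] hbot2 [-18, 176] tip [-22, 188] tip2 [-5, 201] body [-92, 225] body2 [-24, 278]
```

View pics/w7.png

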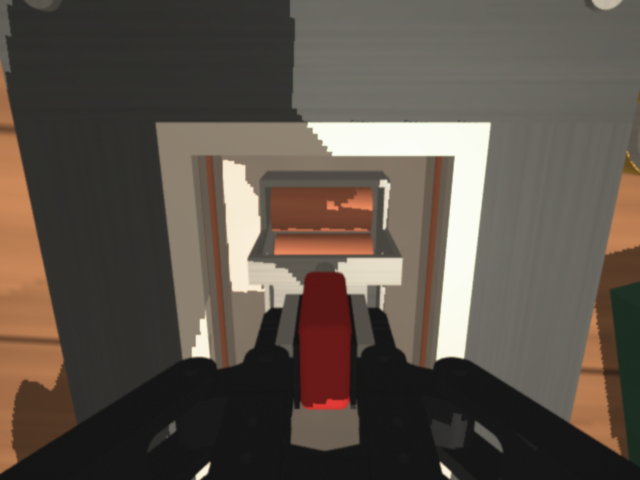

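The boat hangs inside the slot with clearance on all sides and both pipes aboard. Now I tip it bow down.

Emit:
step_arm --series '[{"dx": -0.004,"dy": 0,"dz": 0.002,"ax": 0,"ay": 0.06,"az": 0,"hand": 1},{"dx": -0.009,"dy": 0,"dz": 0.0035,"ax": 0,"ay": 0.13,"az": 0,"hand": 1},{"dx": -0.014,"dy": 0,"dz": 0.005,"ax": 0,"ay": 0.21,"az": 0,"hand": 1},{"dx": -0.019,"dy": 0,"dz": 0.0065,"ax": 0,"ay": 0.29,"az": 0,"hand": 1},{"dx": -0.024,"dy": 0,"dz": 0.008,"ax": 0,"ay": 0.37,"az": 0,"hand": 1},{"dx": -0.0295,"dy": 0,"dz": 0.01,"ax": 0,"ay": 0.45,"az": 0,"hand": 1},{"dx": -0.035,"dy": 0,"dz": 0.012,"ax": 0,"ay": 0.53,"az": 0,"hand": 1},{"dx": -0.0395,"dy": 0,"dz": 0.0135,"ax": 0,"ay": 0.61,"az": 0,"hand": 1},{"dx": -0.0425,"dy": 0,"dz": 0.0145,"ax": 0,"ay": 0.66,"az": 0,"hand": 1},{"dx": -0.0425,"dy": 0,"dz": 0.0145,"ax": 0,"ay": 0.66,"az": 0,"hand": 1},{"dx": -0.0425,"dy": 0,"dz": 0.0145,"ax": 0,"ay": 0.66,"az": 0,"hand": 1},{"dx": -0.0425,"dy": 0,"dz": 0.0145,"ax": 0,"ay": 0.66,"az": 0,"hand": 1}]'

```text
time_s: 13.1
ee_pos: [525.1, -215.3, 202.1]
eef_rot: [[0.787, 0.064, 0.614], [0.051, -0.998, 0.039], [0.615, 0.001, -0.788]]
force: [0.8, 0.8, -3.4]
opening: 15.2
```

```bash
python3 - <<'E'
from h import *
s=env.sense();R=np.array(s["eef_rot"]);print(s["time_s"],tosl(s["ee_pos"]),s["ee_pos"][2],np.degrees(np.arccos(-R[2,2])),s["force"],s["q"])
cv2.imwrite("pics/w8.png",read_camera("wrist"));cv2.imwrite("pics/t8.png",read_camera("top"))
s=env.sense();print(s["force"])
E
```

```text
13.1 [-18.77  -0.  ] 202.1090168963857 37.97814194355995 [ 0.77  0.75 -3.36] [ 61.43   5.61 -33.98 126.76 -47.19  22.04 -17.58]
[ 0.16 -0.11 -3.61]
```

View pics/w8.png

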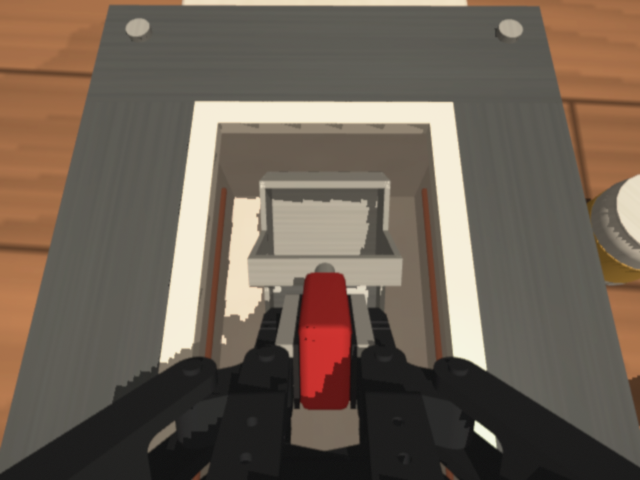

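View pics/t8.png

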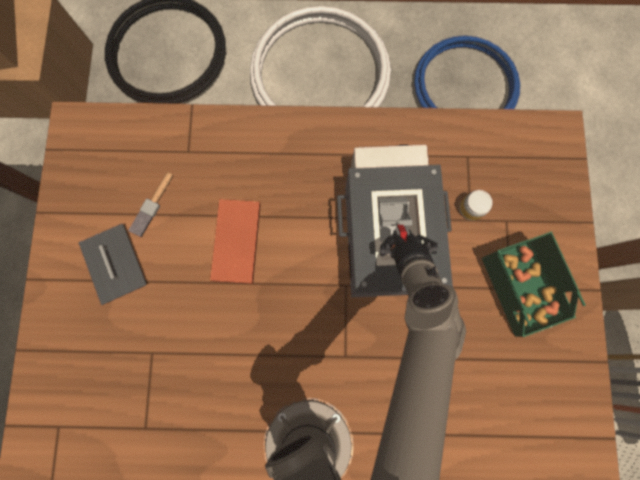

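The trough floor now shows empty in the wrist view. I hold a moment so any pipe still on the ramp rolls off, then work out the reverse path.

Emit:
step_arm --series '[{"dx": 0,"dy": 0,"dz": 0,"ax": 0,"ay": 0,"az": 0,"hand": 1},{"dx": 0,"dy": 0,"dz": 0,"ax": 0,"ay": 0,"az": 0,"hand": 1},{"dx": 0,"dy": 0,"dz": 0,"ax": 0,"ay": 0,"az": 0,"hand": 1},{"dx": 0,"dy": 0,"dz": 0,"ax": 0,"ay": 0,"az": 0,"hand": 1},{"dx": 0,"dy": 0,"dz": 0,"ax": 0,"ay": 0,"az": 0,"hand": 1},{"dx": 0,"dy": 0,"dz": 0,"ax": 0,"ay": 0,"az": 0,"hand": 1}]'

```text
time_s: 13.95
ee_pos: [524.7, -215.2, 201.7]
eef_rot: [[0.787, 0.064, 0.614], [0.051, -0.998, 0.039], [0.615, 0.0, -0.789]]
force: [0.6, 0.5, -3.7]
opening: 15.1
```

```bash
python3 - <<'E'
from h import *
s=env.sense();R=np.array(s["eef_rot"]);print(s["time_s"],tosl(s["ee_pos"]),s["ee_pos"][2],np.degrees(np.arccos(-R[2,2])),s["force"],s["ft_torque"],s["q"])
for th in (34,29,24,19,14,9,5,2,0):
    f=th/38; mv([(sl(22-42*f,0,218-17*f),down(3.6,th))])
E
```

```text
13.95 [-19.08   0.14] 201.70539972253812 37.954395634452034 [ 0.61  0.51 -3.74] [-0.12  1.35 -0.  ] [ 61.47   5.63 -34.01 126.8  -47.21  22.03 -17.55]
d [3.4, 0.1, 1.3] a [-0.0006, -0.069, 0.0013] dist 3.6666578920475694
d [9.2, 0.2, 2.9] a [-0.0005, -0.1563, 0.0013] dist 9.618787184908646
d [14.9, 0.2, 4.6] a [-0.0005, -0.2436, 0.0013] dist 15.57835072584826
d [20.6, 0.2, 6.2] a [-0.0004, -0.3308, 0.0013] dist 21.539178568001205
d [26.4, 0.2, 7.8] a [-0.0003, -0.4181, 0.0013] dist 27.500448597226132
d [32.1, 0.2, 9.5] a [-0.0003, -0.5053, 0.0014] dist 33.46192448635963
d [36.7, 0.2, 10.8] a [-0.0002, -0.5752, 0.0014] dist 38.2311887029599
d [40.1, 0.2, 11.8] a [-0.0002, -0.6275, 0.0014] dist 41.808168906610184
d [42.4, 0.2, 12.4] a [-0.0002, -0.6624, 0.0014] dist 44.192833928538725
```

Emit:
step_arm --series '[{"dx": 0.0035,"dy": 0,"dz": 0.0015,"ax": 0,"ay": -0.07,"az": 0,"hand": 1},{"dx": 0.009,"dy": 0,"dz": 0.003,"ax": 0,"ay": -0.155,"az": 0.001,"hand": 1},{"dx": 0.015,"dy": 0,"dz": 0.0045,"ax": 0,"ay": -0.245,"az": 0.001,"hand": 1},{"dx": 0.0205,"dy": 0,"dz": 0.006,"ax": 0,"ay": -0.33,"az": 0.001,"hand": 1},{"dx": 0.0265,"dy": 0,"dz": 0.008,"ax": 0,"ay": -0.42,"az": 0.001,"hand": 1},{"dx": 0.032,"dy": 0,"dz": 0.0095,"ax": 0,"ay": -0.505,"az": 0.001,"hand": 1},{"dx": 0.0365,"dy": 0,"dz": 0.011,"ax": 0,"ay": -0.575,"az": 0.001,"hand": 1},{"dx": 0.04,"dy": 0,"dz": 0.012,"ax": 0,"ay": -0.63,"az": 0.001,"hand": 1},{"dx": 0.0425,"dy": 0,"dz": 0.0125,"ax": 0,"ay": -0.662,"az": 0.001,"hand": 1},{"dx": 0.0425,"dy": 0,"dz": 0.0125,"ax": 0,"ay": -0.662,"az": 0.001,"hand": 1},{"dx": 0.0425,"dy": 0,"dz": 0.0125,"ax": 0,"ay": -0.662,"az": 0.001,"hand": 1}]'

```text
time_s: 15.32
ee_pos: [565.7, -212.6, 217.8]
eef_rot: [[0.998, 0.063, 0.001], [0.063, -0.998, 0.0], [0.001, -0.0, -1.0]]
force: [-0.2, 0.3, -3.5]
opening: 15.2
```

```bash
python3 - <<'E'
from h import *
s=env.sense();R=np.array(s["eef_rot"]);print(s["time_s"],tosl(s["ee_pos"]),s["ee_pos"][2],np.degrees(np.arccos(-R[2,2])),yaw(R),s["force"],s["q"])
cv2.imwrite("pics/w9.png",read_camera("wrist"));cv2.imwrite("pics/t9.png",read_camera("top"))
mv([(sl(22,0,218),down(3.6)),(sl(22,0,375),down(3.6))])
E
```

```text
15.325 [21.91  0.12] 217.7779122239075 0.04487266408634822 3.592909121647714 [-0.2   0.31 -3.5 ] [ 34.61  20.46 -23.12  95.78   8.64  65.5  -77.2 ]
d [0.4, -0.0, -0.0] a [-0.0, -0.0005, -0.0003] dist 0.35951578020779734
d [0.4, -0.0, -157.0] a [-0.0, -0.0005, -0.0003] dist 157.03450839538417
```

View pics/w9.png

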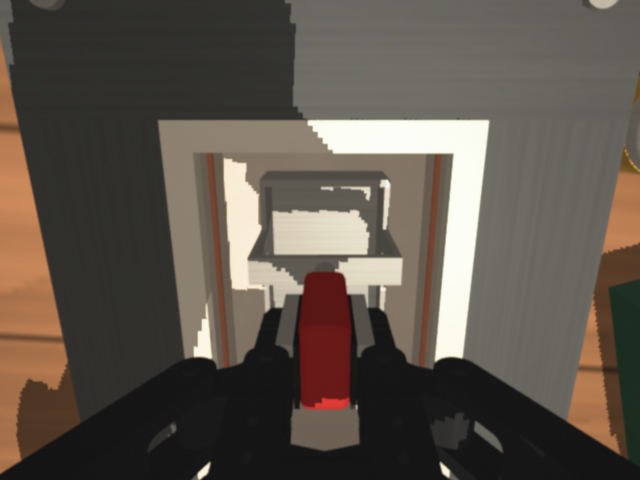

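The boat is upright inside the furnace with an empty trough, and the grip hasn't slipped (rim and crossbar are on the same pixels). I draw it straight out.

Emit:
step_arm --series '[{"dx": 0,"dy": 0,"dz": -0.006,"ax": 0,"ay": 0,"az": 0,"hand": 1},{"dx": 0,"dy": 0,"dz": -0.018,"ax": 0,"ay": 0,"az": 0,"hand": 1},{"dx": 0,"dy": 0,"dz": -0.034,"ax": 0,"ay": 0,"az": 0,"hand": 1},{"dx": 0,"dy": 0,"dz": -0.051,"ax": 0,"ay": 0,"az": 0,"hand": 1},{"dx": 0,"dy": 0,"dz": -0.068,"ax": 0,"ay": 0,"az": 0,"hand": 1},{"dx": 0,"dy": 0,"dz": -0.085,"ax": 0,"ay": 0,"az": 0,"hand": 1},{"dx": 0,"dy": 0,"dz": -0.102,"ax": 0,"ay": 0,"az": 0,"hand": 1},{"dx": 0,"dy": 0,"dz": -0.12,"ax": 0,"ay": 0,"az": 0,"hand": 1},{"dx": 0,"dy": 0,"dz": -0.138,"ax": 0,"ay": 0,"az": 0,"hand": 1},{"dx": 0,"dy": 0,"dz": -0.152,"ax": 0,"ay": 0,"az": 0,"hand": 1},{"dx": 0,"dy": 0,"dz": -0.157,"ax": 0,"ay": 0,"az": 0,"hand": 1},{"dx": 0,"dy": 0,"dz": -0.157,"ax": 0,"ay": 0,"az": 0,"hand": 1}]'

```text
time_s: 16.92
ee_pos: [565.3, -212.8, 375.0]
eef_rot: [[0.998, 0.062, 0.0], [0.062, -0.998, 0.0], [0.0, -0.0, -1.0]]
force: [0.3, 0.6, -3.8]
opening: 15.4
```

```bash
python3 - <<'E'
from h import *
s=env.sense();print(s["time_s"],s["ee_pos"],s["force"],s["q"])
cv2.imwrite("pics/w10.png",read_camera("wrist"))
b=np.array([(649.9,267.4),(643.5,153.3),(421.4,274.6),(418.3,161.7)]).mean(0);print("brick c",b)
mv([((564,205,375),down(5.45))])
E
```

```text
16.925 [ 565.33 -212.76  374.95] [ 0.27  0.62 -3.76] [ 34.93  15.42 -23.6   82.53   6.14  83.3  -75.04]
brick c [533.28 214.25]
d [25.0, -417.0, -0.4] a [-0.0004, 0.0005, -0.0326] dist 417.73131418545927
```

View pics/w10.png

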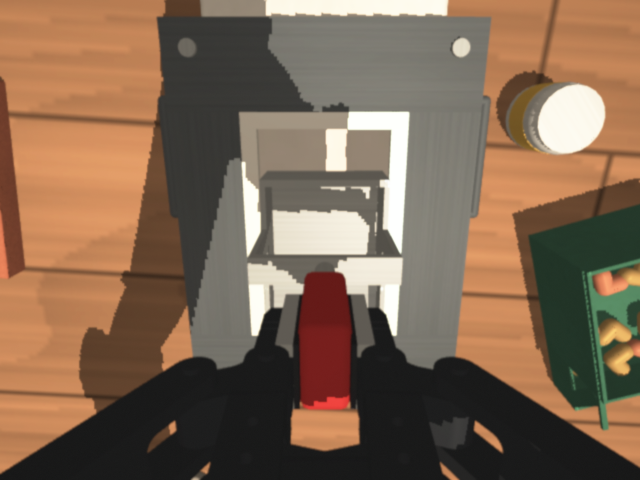

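Emit:
step_arm --series '[{"dx": 0,"dy": -0.01,"dz": 0,"ax": 0,"ay": 0,"az": 0,"hand": 1},{"dx": 0.001,"dy": -0.035,"dz": 0,"ax": 0,"ay": 0,"az": 0,"hand": 1},{"dx": 0.003,"dy": -0.07,"dz": 0,"ax": 0,"ay": 0,"az": 0.005,"hand": 1},{"dx": 0.005,"dy": -0.11,"dz": 0,"ax": 0,"ay": 0,"az": 0.01,"hand": 1},{"dx": 0.007,"dy": -0.155,"dz": 0,"ax": 0,"ay": 0,"az": 0.015,"hand": 1},{"dx": 0.009,"dy": -0.2,"dz": 0,"ax": 0,"ay": 0,"az": 0.02,"hand": 1},{"dx": 0.011,"dy": -0.245,"dz": 0,"ax": 0,"ay": 0,"az": 0.025,"hand": 1},{"dx": 0.013,"dy": -0.29,"dz": 0,"ax": 0,"ay": 0,"az": 0.028,"hand": 1},{"dx": 0.015,"dy": -0.335,"dz": 0,"ax": 0,"ay": 0,"az": 0.028,"hand": 1},{"dx": 0.017,"dy": -0.375,"dz": 0,"ax": 0,"ay": 0,"az": 0.028,"hand": 1},{"dx": 0.019,"dy": -0.405,"dz": 0,"ax": 0,"ay": 0,"az": 0.028,"hand": 1},{"dx": 0.019,"dy": -0.4255,"dz": 0,"ax": 0,"ay": 0,"az": 0.028,"hand": 1}]'

```text
time_s: 18.48
ee_pos: [556.2, 215.8, 374.0]
eef_rot: [[0.999, 0.038, -0.002], [0.038, -0.999, 0.001], [-0.002, -0.001, -1.0]]
force: [-0.0, -0.4, -2.8]
opening: 15.2
```

Emit:
step_arm --series '[{"dx": 0,"dy": 0,"dz": 0,"ax": 0,"ay": 0,"az": 0,"hand": 1},{"dx": 0,"dy": 0,"dz": 0,"ax": 0,"ay": 0,"az": 0,"hand": 1}]'

```text
time_s: 18.73
ee_pos: [555.9, 215.1, 373.6]
eef_rot: [[0.999, 0.037, -0.003], [0.037, -0.999, -0.0], [-0.003, 0.0, -1.0]]
force: [-0.8, -0.3, -2.9]
opening: 15.4
```

```bash
python3 - <<'E'
from h import *
s=env.sense();print(s["time_s"],s["ee_pos"],s["force"],s["q"])
np.savez("w11.npz",R=s["eef_rot"],p=s["ee_pos"])
cv2.imwrite("pics/w11.png",read_camera("wrist"));cv2.imwrite("pics/t11.png",read_camera("top"));cv2.imwrite("pics/s11.png",read_camera("side"))
mv([((558,213,225),down(2)),((558,213,174),down(2))])
E
```

```text
18.725 [555.9  215.05 373.63] [-0.83 -0.34 -2.87] [   3.68   16.27  -37.27   83.36    9.76   83.78 -121.42]
d [1.7, 1.3, 148.9] a [-0.0001, 0.0019, 0.0004] dist 148.92441583242578
d [1.8, 1.3, 199.9] a [-0.0001, 0.0019, 0.0004] dist 199.9212004012462
```

View pics/t11.png

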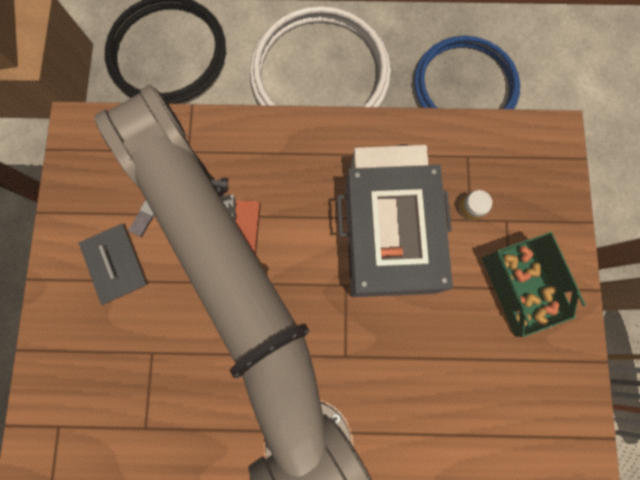

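View pics/s11.png

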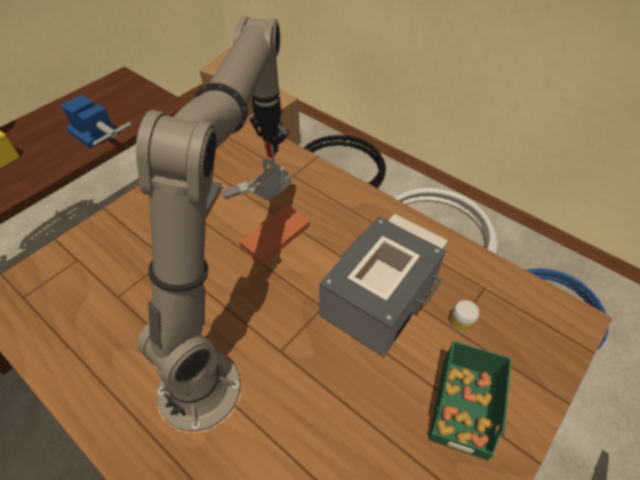

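View pics/w11.png

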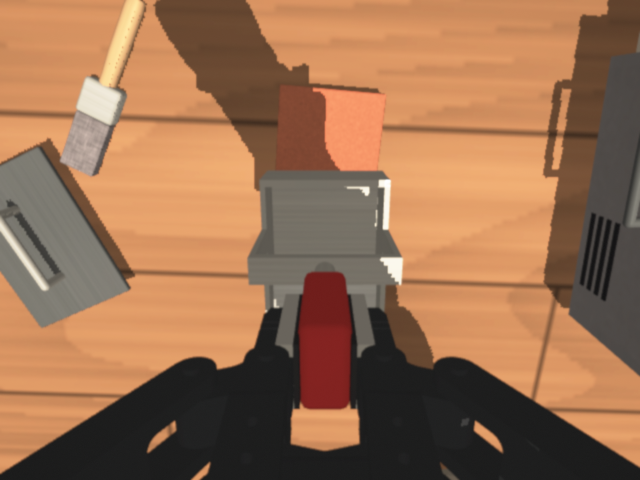

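One pipe shows in the furnace at about (392,253) in the top view. I'll look for the second after placing the boat. Now I lower the boat onto the brick.

Emit:
step_arm --series '[{"dx": 0.001,"dy": 0.001,"dz": 0.008,"ax": 0,"ay": 0.002,"az": 0,"hand": 1},{"dx": 0.0017,"dy": 0.0013,"dz": 0.025,"ax": 0,"ay": 0.002,"az": 0,"hand": 1},{"dx": 0.0017,"dy": 0.0013,"dz": 0.05,"ax": 0,"ay": 0.002,"az": 0,"hand": 1},{"dx": 0.0017,"dy": 0.0013,"dz": 0.075,"ax": 0,"ay": 0.002,"az": 0,"hand": 1},{"dx": 0.0017,"dy": 0.0013,"dz": 0.1,"ax": 0,"ay": 0.002,"az": 0,"hand": 1},{"dx": 0.0017,"dy": 0.0013,"dz": 0.125,"ax": 0,"ay": 0.002,"az": 0,"hand": 1},{"dx": 0.0017,"dy": 0.0013,"dz": 0.145,"ax": 0,"ay": 0.002,"az": 0,"hand": 1},{"dx": 0.0017,"dy": 0.0013,"dz": 0.165,"ax": 0,"ay": 0.002,"az": 0,"hand": 1},{"dx": 0.0017,"dy": 0.0013,"dz": 0.18,"ax": 0,"ay": 0.002,"az": 0,"hand": 1},{"dx": 0.0017,"dy": 0.0013,"dz": 0.188,"ax": 0,"ay": 0.002,"az": 0,"hand": 1},{"dx": 0.0017,"dy": 0.0013,"dz": 0.19,"ax": 0,"ay": 0.002,"az": 0,"hand": 1},{"dx": 0.0017,"dy": 0.0013,"dz": 0.19,"ax": 0,"ay": 0.002,"az": 0,"hand": 1}]'

```text
time_s: 20.38
ee_pos: [558.3, 213.3, 184.4]
eef_rot: [[0.999, 0.035, 0.001], [0.035, -0.999, 0.001], [0.001, -0.0, -1.0]]
force: [-0.6, -0.6, -3.3]
opening: 15.4
```

```bash
python3 - <<'E'
from h import *
s=env.sense();print(s["time_s"],s["ee_pos"],s["force"])
mv([((558,213,172),down(2))])
t=cv2.imread("pics/t11.png");cv2.imwrite("pics/t11z.png",cv2.resize(t[180:300,340:460],None,fx=5,fy=5,interpolation=cv2.INTER_CUBIC))
E
```

```text
20.375 [558.27 213.28 184.45] [-0.57 -0.59 -3.3 ]
d [-0.3, 0.3, 12.4] a [-0.0005, -0.0011, 0.0005] dist 12.455743134521375
```

View pics/t11z.png

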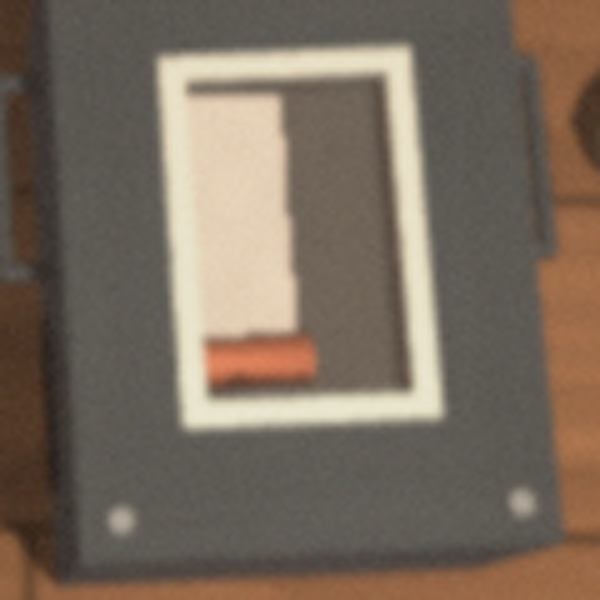

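Emit:
step_arm --series '[{"dx": 0,"dy": 0,"dz": 0.005,"ax": 0,"ay": -0.001,"az": 0,"hand": 1},{"dx": 0,"dy": 0,"dz": 0.009,"ax": 0,"ay": -0.001,"az": 0,"hand": 1},{"dx": 0,"dy": 0,"dz": 0.0115,"ax": 0,"ay": -0.001,"az": 0,"hand": 1},{"dx": 0,"dy": 0,"dz": 0.0125,"ax": 0,"ay": -0.001,"az": 0,"hand": 1},{"dx": 0,"dy": 0,"dz": 0.0125,"ax": 0,"ay": -0.001,"az": 0,"hand": 1},{"dx": 0,"dy": 0,"dz": 0.0125,"ax": 0,"ay": -0.001,"az": 0,"hand": 1}]'

```text
time_s: 21.12
ee_pos: [558.3, 213.3, 172.1]
eef_rot: [[0.999, 0.035, 0.0], [0.035, -0.999, 0.0], [0.0, -0.0, -1.0]]
force: [-1.2, 0.0, -1.7]
opening: 15.3
```

Emit:
step_arm --series '[{"dx": 0,"dy": 0,"dz": 0.0008,"ax": 0,"ay": 0,"az": 0,"hand": 1},{"dx": 0,"dy": 0,"dz": 0.0008,"ax": 0,"ay": 0,"az": 0,"hand": 1},{"dx": 0,"dy": 0,"dz": 0.0008,"ax": 0,"ay": 0,"az": 0,"hand": 1}]'

```text
time_s: 21.5
ee_pos: [558.4, 213.5, 172.1]
eef_rot: [[0.999, 0.035, 0.001], [0.035, -0.999, 0.0], [0.001, -0.0, -1.0]]
force: [-3.4, -1.9, 6.5]
opening: 15.1
```

```bash
python3 - <<'E'
from h import *
s=env.sense();print(s["time_s"],s["ee_pos"],s["force"],s["ft_torque"])
E
```

```text
21.5 [558.36 213.45 172.11] [-3.39 -1.91  6.47] [-0.38  0.74  0.03]
```

Emit:
step_arm --series '[{"dx": 0,"dy": 0,"dz": 0,"ax": 0,"ay": 0,"az": 0,"hand": 0.75},{"dx": 0,"dy": 0,"dz": 0,"ax": 0,"ay": 0,"az": 0,"hand": 0.6},{"dx": 0,"dy": 0,"dz": 0,"ax": 0,"ay": 0,"az": 0,"hand": 0.4},{"dx": 0,"dy": 0,"dz": 0,"ax": 0,"ay": 0,"az": 0,"hand": 0.2},{"dx": 0,"dy": 0,"dz": 0,"ax": 0,"ay": 0,"az": 0,"hand": 0},{"dx": 0,"dy": 0,"dz": 0,"ax": 0,"ay": 0,"az": 0,"hand": 0},{"dx": 0,"dy": 0,"dz": -0.001,"ax": 0,"ay": 0,"az": 0,"hand": 0}]'

```text
time_s: 22.38
ee_pos: [558.3, 213.4, 173.1]
eef_rot: [[0.999, 0.035, 0.001], [0.035, -0.999, 0.0], [0.001, -0.0, -1.0]]
force: [0.5, -0.3, -0.3]
opening: 85.3
```

Released. I retreat straight up.

Emit:
step_arm --series '[{"dx": 0,"dy": 0,"dz": -0.01,"ax": 0,"ay": 0,"az": 0,"hand": 0},{"dx": 0,"dy": 0,"dz": -0.03,"ax": 0,"ay": 0,"az": 0,"hand": 0},{"dx": 0,"dy": 0,"dz": -0.06,"ax": 0,"ay": 0,"az": 0,"hand": 0},{"dx": 0,"dy": 0,"dz": -0.1,"ax": 0,"ay": 0,"az": 0,"hand": 0},{"dx": 0,"dy": 0,"dz": -0.14,"ax": 0,"ay": 0,"az": 0,"hand": 0},{"dx": -0.02,"dy": 0,"dz": -0.18,"ax": 0,"ay": 0,"az": 0,"hand": 0},{"dx": -0.05,"dy": 0,"dz": -0.22,"ax": 0,"ay": 0,"az": 0,"hand": 0},{"dx": -0.06,"dy": 0,"dz": -0.25,"ax": 0,"ay": 0,"az": 0,"hand": 0},{"dx": -0.06,"dy": 0,"dz": -0.26,"ax": 0,"ay": 0,"az": 0,"hand": 0},{"dx": -0.06,"dy": 0,"dz": -0.26,"ax": 0,"ay": 0,"az": 0,"hand": 0}]'

```text
time_s: 23.62
ee_pos: [498.7, 211.1, 433.6]
eef_rot: [[0.999, 0.035, 0.002], [0.035, -0.999, 0.001], [0.002, -0.001, -1.0]]
force: [0.0, 0.3, -0.6]
opening: 85.2
```

```bash
python3 - <<'E'
from h import *
s=env.sense();print(s["time_s"],s["ee_pos"],s["q"])
np.savez("w12.npz",R=s["eef_rot"],p=s["ee_pos"])
cv2.imwrite("pics/w12.png",read_camera("wrist"));cv2.imwrite("pics/s12.png",read_camera("side"))
# to a view into the furnace's near end: camera looking back to -x: tip so camera sees near wall
mv([(sl(20,0,450),down(3.6))])
E
```

```text
23.625 [498.68 211.11 433.56] [   5.56    8.94  -38.34   84.13    5.56   88.73 -120.55]
d [50.6, 425.5, -18.3] a [0.0003, 0.0018, -0.0281] dist 428.8874054040855
```

View pics/w12.png

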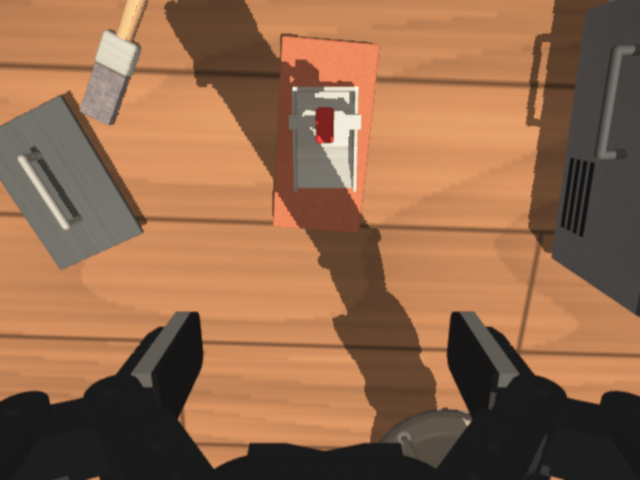

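View pics/s12.png

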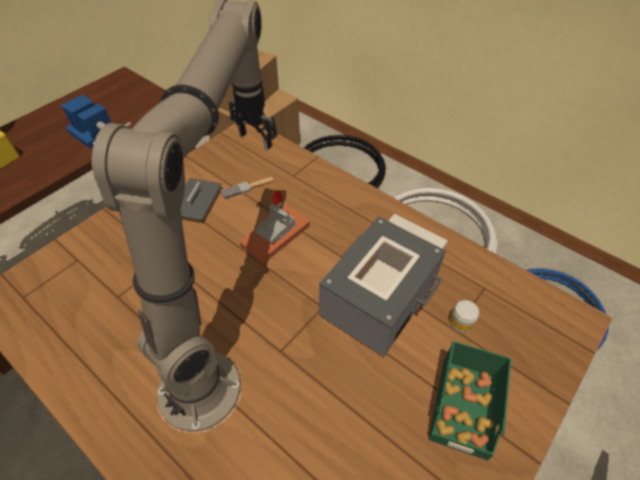

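The boat stands upright and empty on the brick, and the plug and brush are unmoved. I have time to check for the second pipe with the wrist camera above the far end of the slot.

Emit:
step_arm --series '[{"dx": 0.0,"dy": 0.03,"dz": -0.015,"ax": 0,"ay": 0,"az": 0,"hand": 0},{"dx": 0.02,"dy": 0.08,"dz": -0.015,"ax": 0,"ay": 0,"az": 0,"hand": 0},{"dx": 0.03,"dy": 0.13,"dz": -0.015,"ax": 0,"ay": 0,"az": 0,"hand": 0},{"dx": 0.045,"dy": 0.18,"dz": -0.015,"ax": 0,"ay": 0,"az": 0,"hand": 0},{"dx": 0.06,"dy": 0.23,"dz": -0.015,"ax": 0,"ay": 0,"az": -0.01,"hand": 0},{"dx": 0.07,"dy": 0.28,"dz": -0.015,"ax": 0,"ay": 0,"az": -0.02,"hand": 0},{"dx": 0.085,"dy": 0.33,"dz": -0.015,"ax": 0,"ay": 0,"az": -0.028,"hand": 0},{"dx": 0.1,"dy": 0.38,"dz": -0.015,"ax": 0,"ay": 0,"az": -0.028,"hand": 0},{"dx": 0.11,"dy": 0.415,"dz": -0.015,"ax": 0,"ay": 0,"az": -0.028,"hand": 0},{"dx": 0.11,"dy": 0.425,"dz": -0.015,"ax": 0,"ay": 0,"az": -0.028,"hand": 0},{"dx": 0.11,"dy": 0.425,"dz": -0.015,"ax": 0,"ay": 0,"az": -0.028,"hand": 0}]'

```text
time_s: 25.1
ee_pos: [622.9, -210.4, 444.9]
eef_rot: [[0.998, 0.062, -0.004], [0.062, -0.998, 0.001], [-0.004, -0.001, -1.0]]
force: [0.0, 0.8, 0.6]
opening: 85.3
```

```bash
python3 - <<'E'
from h import *
s=env.sense();print(s["time_s"],s["ee_pos"],s["q"])
np.savez("w13.npz",R=s["eef_rot"],p=s["ee_pos"])
cv2.imwrite("pics/w13.png",read_camera("wrist"));cv2.imwrite("pics/t13.png",read_camera("top"))
E
```

```text
25.1 [ 622.92 -210.37  444.94] [ 30.41  21.42 -23.56  66.21   8.39  94.22 -77.53]
```

View pics/w13.png

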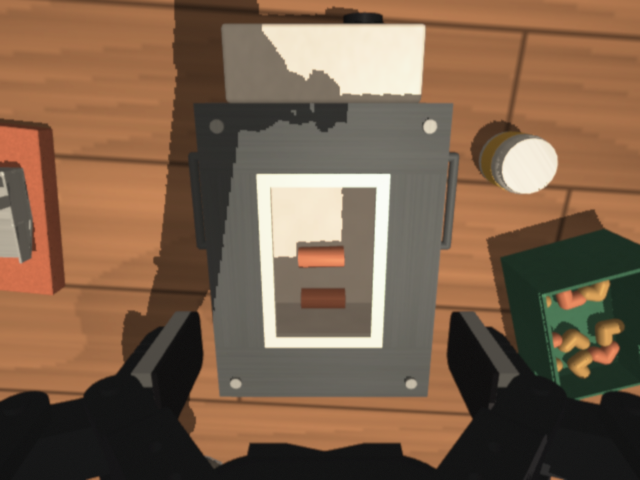

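View pics/t13.png

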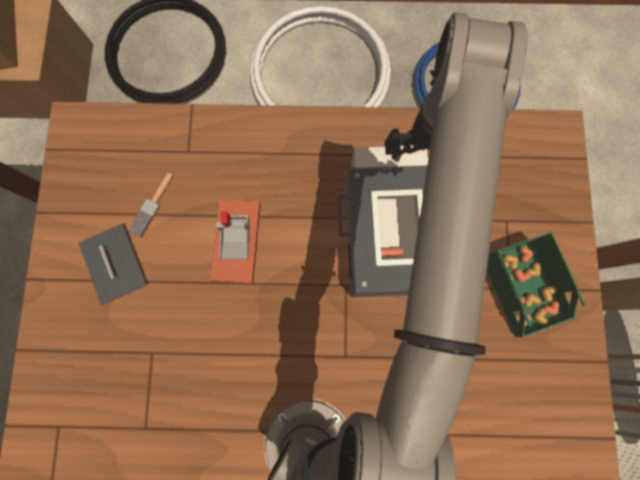

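Both pipes are on the furnace floor, at (320,257) and (322,298) in the wrist view. The boat is on the brick and the bystanders are unchanged. The robot is clear, so I hand in.

```bash
python3 - <<'E'
from h import *
z=np.load("w13.npz");C=cam("wrist",(z["R"],z["p"]))
for q in ((320,257),(322,298)): print(tosl(onplane(C,q,56)))
s=env.sense();print(s["time_s"],s["force"],np.abs(s["dq"]).max());print(env.hand_in())
E
```

```text
[-38.51   5.1 ]
[-97.78   2.62]
25.2 [-0.21  0.87 -0.12] 0.8261007110817742
the job is handed in; nothing more can be done
None
```

The job is done and handed in at 25.2 s. I carried the boat to the furnace, lowered it through the slot and tipped it 38° bow down. I then levelled it, drew it straight out and stood it back on the firebrick.

- **Pipes:** the last wrist picture shows both on the furnace floor, about 38 mm and 98 mm from the slot centre on the robot's side.
- **Boat:** it stands upright and empty near the middle of the brick. It is about 10 mm and 3° from where it started, because I aimed for the middle.
- **Cover plate:** I did not measure contact directly. The planned clearances were at least 13 mm, and the wrist forces read between moves while the boat was in the slot stayed near its own weight, so I saw no sign of a touch.
- **Other things on the bench:** they look unchanged in the pictures. The robot was clear of everything and still at hand-in.
- **Disagreements:** the first two move calls were refused because rows had missing fields, and nothing moved. The top and side cameras together put the handle about 4 mm farther out in x than the wrist camera, and the top camera put the slot centre about 2.5 mm off. I used the wrist readings, which matched the given sizes. The weight change after tipping was too close to the noise to confirm that the boat was empty, so I relied on the pictures.

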